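Clean, load and torque down a cassette press

TASK

Get the filter cassette press ready: with the scraper block, not with the fingers, wipe all the metal chips off the front of the bed into the catch trough along its right-hand edge, and put the scraper back upright on its black mat. Then push every grey cassette, one to a lane, fully home until the sprung pawl has snapped out behind it, and only then turn the click wrench clockwise until the nut is tight and the handle gives with its click; stop at the click without forcing the handle on over to its stop, and let it spring back straight. Leave the jar, tip box and timer standing by where they are.

Things in the scene. Friction and masses are not known exactly. Their poses are not given: they have to be found in the camera images.
- fixture: Aluminium cassette press, fixed. Origin: worktop level under the middle of its bed; +x the way in (away from the robot), +y left, z up; all mm below are in this frame. Bed 260 (x) by 200 (y), its top 30 above the origin. Guide post at (121, -93), 92 high. A lug at the left (x -35 to 35, y to 164, 30 high) carries the wrench
- bed_front (a point): Middle of the bare front part of the bed, on its top face, at (-70, 0): flat from x = -124 to -12 and y = -100 to 100; the chips lie here. A lip 6 thick and 10 high above the bed runs along its front edge, x -130 to -124; the sides are open
- trough (a point): Middle of the catch trough's floor, at (0, -137), 4 above the worktop: the trough lies along the bed's right (-y) edge, y -100 to -175, x -127 to 127, its floor 26 below the bed's top, its outer walls 24 high
- lane1_home (a point): Where the middle of a cassette's underside lies when fully home in middle lane 1 (y = 0, x = 69, on the bed); lanes 0 and 2 lie at y = -58 and 58. Lanes are 44 wide; rails 14 wide, 12 high above the bed, start in round noses at x = -12; end stop face at x = 107. A press bar crosses at x 97 to 119, 26 or more above the bed, top under 75 above the worktop
- pawl0 (a joint): Sprung pawl on the +y rail of lane 0, 13 to 20 above the bed: pivots at x = -1, leans 10 mm into the lane, tip at x = 25. rad: 0 sprung out, about 0.4 pushed aside. A cassette going in pushes it aside with 3 to 5 N; it snaps out behind the tail when the cassette is within about 4 mm of the end stop, and then blocks its return
- pawl1 (a joint): Sprung pawl on the +y rail of lane 1, 13 to 20 above the bed: pivots at x = -1, leans 10 mm into the lane, tip at x = 25. rad: 0 sprung out, about 0.4 pushed aside. A cassette going in pushes it aside with 3 to 5 N; it snaps out behind the tail when the cassette is within about 4 mm of the end stop, and then blocks its return
- pawl2 (a joint): Sprung pawl on the +y rail of lane 2, 13 to 20 above the bed: pivots at x = -1, leans 10 mm into the lane, tip at x = 25. rad: 0 sprung out, about 0.4 pushed aside. A cassette going in pushes it aside with 3 to 5 N; it snaps out behind the tail when the cassette is within about 4 mm of the end stop, and then blocks its return
- stud (a point): Axis of the clamp nut and wrench head, 90 mm above the worktop, the height of the wrench handle's axis
- handle_grip (a point): Middle of the rubber grip of the click wrench, on its axis, 90 mm above the worktop and 155 mm from the stud. The handle is level, round, 24 mm thick at the grip, which runs from 110 to 200 mm from the stud; it points from the stud towards the robot at first. The wrench stays on its nut
- nut (a joint): How far the nut, with the wrench head, is turned, rad: 0 the handle lies along the fixture's -x, growing clockwise seen from above (the handle's end goes to the fixture's +y), friction 0.5 N m; at 0.95 the nut is tight and goes no further
- click (a joint): Breakaway joint of the wrench, 45 mm from the stud: bend of the handle against the head, rad, same sense as nut. 0 straight, held by a 1.5 N m spring until the nut is tight; about 14 N at the grip then overcomes it, and it gives suddenly, ever more easily, up to a stop at 0.45; it springs back straight when let go
- pad: Black rubber mat 110 (x) by 70 (y) by 3 mm, fixed on the worktop: where the scraper lives. Origin: centre of its underside
- scraper: White scraper block with a black rubber foot: base 50 (x) by 40 (y) by 22 mm, upright grip rib above it 42 (x) by 16 (y) mm, up to 56 mm. Origin: centre of its underside; 150 g; the 50 mm faces are its scraping faces
- cassette0: Grey filter cassette, one of up to three alike: block 76 (x) by 41 (y) by 24 mm with a centred upright tab 30 (x) by 14 (y) mm, up to 56 mm. Origin: centre of its underside; alike either way round; about 200 g. None if absent
- cassette1: Grey filter cassette, one of up to three alike: block 76 (x) by 41 (y) by 24 mm with a centred upright tab 30 (x) by 14 (y) mm, up to 56 mm. Origin: centre of its underside; alike either way round; about 200 g. None if absent
- cassette2: Grey filter cassette, one of up to three alike: block 76 (x) by 41 (y) by 24 mm with a centred upright tab 30 (x) by 14 (y) mm, up to 56 mm. Origin: centre of its underside; alike either way round; about 200 g. None if absent
- chip0: Small loose metal chip, about 14 mm across and 7 to 9 mm high, 10 g, on the front part of the bed. Origin: centre of its underside. None if absent
- chip1: Small loose metal chip, about 14 mm across and 7 to 9 mm high, 10 g, on the front part of the bed. Origin: centre of its underside. None if absent
- chip2: Small loose metal chip, about 14 mm across and 7 to 9 mm high, 10 g, on the front part of the bed. Origin: centre of its underside. None if absent
- chip3: Small loose metal chip, about 14 mm across and 7 to 9 mm high, 10 g, on the front part of the bed. Origin: centre of its underside. None if absent
- chip4: Small loose metal chip, about 14 mm across and 7 to 9 mm high, 10 g, on the front part of the bed. Origin: centre of its underside. None if absent
- jar: Specimen jar standing by, 64 mm wide, 77 mm high; leave alone. Origin: centre of its underside
- tip_box: Pipette tip box standing by, 88 by 122 by 60 mm; leave alone. Origin: centre of its underside
- timer: Bench timer standing by, 25 by 70 by 62 mm; leave alone. Origin: centre of its underside
Not all that is in view belongs to the job. Leave any purple look-alike of the cassette2 alone.

How it is judged:
By the outcome, as a careful person would: the job done as asked, in the order asked, and still so for the second after the job is handed in, with the robot touching nothing.
Of cassette0, cassette1, cassette2 only 2 to 3 are there at a start; the rules pass over those that are not, and their reading is None.
Of chip0, chip1, chip2, chip3, chip4 only 3 to 5 are there at a start; the rules pass over those that are not, and their reading is None.
At some moment in a run one of scraper, cassette0, cassette1, cassette2 may be knocked a few centimetres aside while the robot is not near it.
Once in a run the grip may slacken for a moment while it holds something.
It also fails if it takes over 210 s, if anything falls off the work surface, if the arm or the gripper's body presses on something with over 40 N, if the wrist force passes 120 N, or if a joint passes its speed limit or range.

ROBOT

A 6-joint arm with a two-finger parallel gripper is mounted at the origin on a cart in front of the work surface, level with it; the furniture and walls round the work are solid. World frame = base frame: x ahead of the robot, y to its left, z up, the work surface at z = 0. Lengths are in m, angles in rad, forces in N, time in s.
With the tool pointing down it reaches from about 0.3 to 0.875 m from the base axis. Payload 6.4 kg.
Tool frame: the origin (TCP) lies midway between the tips of the shut fingers; the grasp point (between the pads) lies 19 mm behind it; z points along the fingers, y is the line along which they close (so a half turn about z gives the same grasp; the last joint's range is limited). The gripper opens to 85 mm and grips with 20 to 120 N. Pads are 22 mm wide; open, the fingers measure 114 mm over their backs; the gripper's body (76 mm by 85 mm) begins 54 mm behind the grasp point. The pads swing forward as they close: fully open they stand 13 mm farther back than shut.
Start: joints at [0.935, 0.181, 1.607, -0, 1.354, -0.206], TCP at [0.24, 0.523, 0.231] pointing down, gripper open.
Joint ranges: [-2.99, 2.99], [-0.89, 2.07], [0.3, 2.58], [-1.14, 4.28], [0, 2.63], [-3.12, 3.12]. Speed limits (rad/s): [2.57, 2.57, 3.01, 3.14, 3.14, 3.14].

INTERFACE

Orientations are given as a unit quaternion [w, x, y, z].
In Python, from bench import ctrl gives the robot as it stands.
- The arm moves only by the tool send_rows, never from a script. Its argument "motion" is a list of rows, each a list of 7 numbers: the turn, a rotation vector about the tool's x, y, z in degrees, then the shift along the tool's x, y, z in mm, then the closure, from -1 (fully open) to 1 (shut). In form: [[rx, ry, rz, tx, ty, tz, grip], ...]. A call has exactly 10 rows; each row shifts and turns the commanded pose from where the row before left it, along the tool's axes as they then stand; what a row does not reach is not made up. A row lasts 1/10 s, in which the tool goes at most 50 mm and 8.59 degrees, less where a joint would pass 70% of its speed; a pose out of reach is approached as far as the arm can. A call is refused whole if a number of a shift passes 50 or a number of a turn 8.59, either way. A call with a gripper value outside its range is refused whole. The fingers move at their own pace and stop on an object; the grip force is fixed at half the most. Time passes only in rows, so rows that do not move let the fingers close, or fill a call up. It gives the time, the measured TCP pose, the force, the opening and the grip force at its end, in the units of the state.
- ctrl.get_obs(): the state, without advancing time (a new reading comes with each control period).
- ctrl.camera(name): name is "scene" or "side" or "wrist"; returns a dict with "color" (420x560x3 uint8, red, green, blue), "z_map" (420x560 float32, m along the optical axis (not along the pixel's ray), 0 where there is no reading), "mtx" (3x3 intrinsics, pixels), "extrinsics" (4x4, takes a point from camera to world coordinates); the wrist camera has in their place "hand_eye" (4x4, takes a point from camera to tool coordinates, whose origin is the TCP and whose axes are the flange's). Camera axes: x right, y down, z forward; pixel columns grow to the right and rows downward; lengths in m; the calibration is good to about 2 mm. A picture is of the moment at which its call begins: read the wrist's pose just before it.
- ctrl.hand_in(): hands the job in; it is judged then, once.
The state is a dict: "time_s": time; "q": joint angles; "dq": joint speeds; "joint_efforts": joint torques, N m; "eef_pos": TCP position; "eef_rot": TCP orientation; "wrist_force": force on the tool from outside, world axes, zero at the start; "torque": the same for the moment, N m; "opening": opening from 0.0 (shut) to 1.0 (fully open); "grasp_force": force on a finger pad.
Only numpy, scipy, OpenCV 4.12 (cv2) and the standard library are available. Lean on these libraries where they do the work, as an engineer would, in place of code of your own. Each camera call takes 0.05 s, during which the arm holds its last target. There are 200 camera calls.

## Working session

There is one attempt and no reset: what is moved stays moved. The work goes in short steps, Python scripts to look and compute and a tool call to move; the robot and the scene stay as the last step left them, time stands still between calls to the robot, and variables do not carry over. Pictures are saved under pics/ and viewed, at most 14 in all, crops included, and the job is handed in when it is done.

Besides the shell and the picture viewer there is one more tool, called after ">>>" as name(argument=value, ...) on one line, values as JSON. send_rows: Moves the arm, as the interface text tells. Its arguments: {"type":"object","properties":{"motion":{"type":"array","items":{"type":"array","items":{"type":"number"}}}},"required":["motion"]}

```bash
ls; mkdir -p pics; cat > h.py <<'E'
import numpy as np,cv2
from scipy.spatial.transform import Rotation as R
from bench import ctrl
def obs():
    o=ctrl.get_obs(); return o
def Rq(q): return R.from_quat([q[1],q[2],q[3],q[0]])
def cam(n,save=None):
    o=ctrl.get_obs(); c=ctrl.camera(n)
    if n=="wrist":
        T=np.eye(4);T[:3,:3]=Rq(o["eef_rot"]).as_matrix();T[:3,3]=o["eef_pos"]
        E=T@np.array(c["hand_eye"])
    else: E=np.array(c["extrinsics"])
    K=np.array(c["mtx"]); z=c["z_map"]
    v,u=np.mgrid[0:z.shape[0],0:z.shape[1]]
    P=np.stack([(u-K[0,2])/K[0,0]*z,(v-K[1,2])/K[1,1]*z,z],-1)@E[:3,:3].T+E[:3,3]
    P[z==0]=np.nan
    if save: cv2.imwrite(save,c["color"][:,:,::-1])
    return c["color"],P,E,K
E
python3 - <<'E'
from h import *
o=obs();print(o)
for n in("scene","side"):
    c,P,E,K=cam(n,f"pics/{n}0.png");np.savez(f"{n}0.npz",c=c,P=P,E=E,K=K);print(n,E.round(3),K)
a=cv2.imread("pics/scene0.png");b=cv2.imread("pics/side0.png")
E
```

```text
pics
{'time_s': 0.0, 'q': array([ 9.34672501e-01,  1.81553846e-01,  1.60797606e+00, -1.00806262e-05,
        1.35376751e+00, -2.06282621e-01]), 'dq': array([ 0.00160995, -0.00045243, -0.00084908,  0.00136046,  0.00147953,
        0.00180313]), 'joint_efforts': array([-1.34960483e-03, -4.44868362e+01, -3.51344275e+01, -2.96818034e-04,
        8.95504112e-03,  5.60741580e-05]), 'eef_pos': array([0.23927512, 0.5222695 , 0.23039237]), 'eef_rot': array([-3.44012031e-04,  2.13268716e-01,  9.76993208e-01, -7.79892016e-04]), 'wrist_force': array([-0.16933522, -0.24040567, -0.09209529]), 'torque': array([ 0.03546483,  0.00161336, -0.03790251]), 'grasp_force': 0.0, 'opening': 1.0006330490999833}
scene [[ 0.755 -0.366  0.544 -0.39 ]
 [-0.656 -0.412  0.633 -1.236]
 [-0.008 -0.835 -0.55   1.089]
 [ 0.     0.     0.     1.   ]] [[521.23820216   0.         277.6982886 ]
 [  0.         521.23820216 208.95804741]
 [  0.           0.           1.        ]]
side [[ 0.952 -0.208  0.224  0.343]
 [-0.306 -0.635  0.709 -0.813]
 [-0.005 -0.744 -0.668  0.795]
 [ 0.     0.     0.     1.   ]] [[390.76143074   0.         286.34000644]
 [  0.         390.76143074 213.53160007]
 [  0.           0.           1.        ]]
```

View pics/scene0.png

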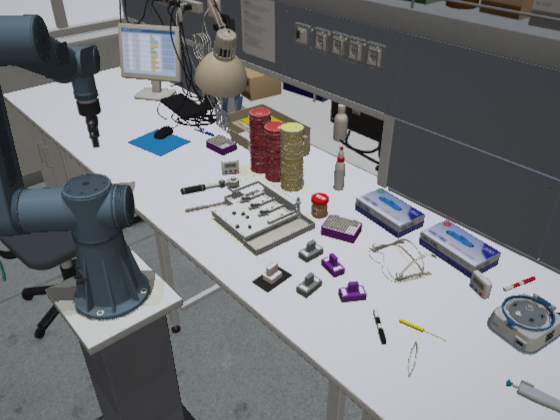

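View pics/side0.png

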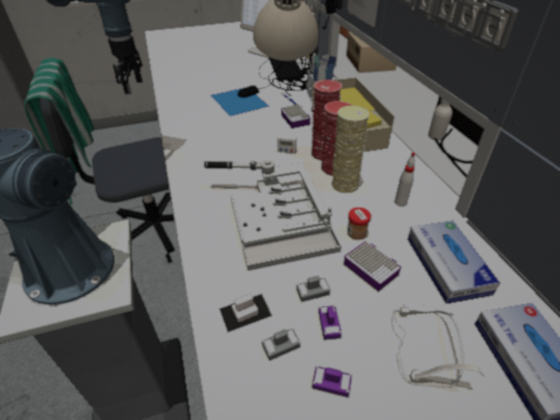

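Scene: the press is at scene (262,215), side (285,210), with dark chips on the left/front of its bed. Grey cassette candidates are side (314,287) and (281,342). The purple look-alikes are at (330,320) and (332,380), and the white scraper on its black mat is at (246,308). The wrench handle is at (225,165). I choose the two grey ones and check them in a close crop.

```bash
python3 - <<'E'
from h import *
a=cv2.imread("pics/side0.png")
cv2.imwrite("pics/crop0.png",cv2.resize(a[140:400,195:385],None,fx=3.05,fy=3.05/1.32,interpolation=cv2.INTER_CUBIC)[:600])
d=np.load("side0.npz");P=d["P"]
for n,(u,v) in dict(cassA=(314,287),cassB=(281,342),scr=(244,303),bedc=(262,215),lipL=(233,206),wr=(215,165),wr2=(240,165),nut=(268,166),pur=(330,320)).items(): print(n,P[v,u].round(3))
m=(P[...,0]>.2)&(P[...,0]<.9)
print(np.nanmedian(P[300:400,360:400,2]))
E
```

```text
cassA [ 0.581 -0.277  0.033]
cassB [ 0.462 -0.39   0.031]
scr [ 0.408 -0.283  0.052]
bedc [0.53  0.015 0.031]
lipL [0.457 0.073 0.038]
wr [0.435 0.214 0.096]
wr2 [0.509 0.19  0.096]
nut [0.589 0.152 0.1  ]
pur [ 0.579 -0.38   0.045]
0.00015254368162098686
```

View pics/crop0.png

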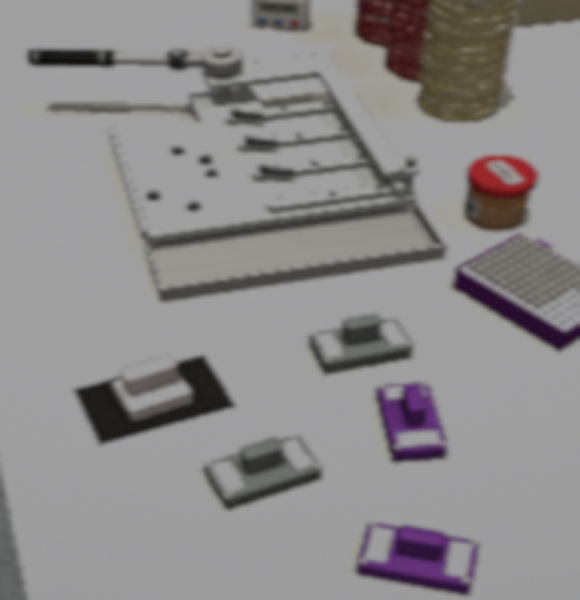

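The crop confirms two grey cassettes at crop (262,465) and (362,345), the white scraper on the mat at (155,385), and five chips on the bed's front left. Now I fit the fixture and object poses.

```bash
cat >> h.py <<'E'
from scipy.optimize import minimize
def hmodel(x,y):
    h=np.zeros_like(x)
    h[(abs(x)<127)&(y>-175)&(y<-100)]=24
    h[(abs(x)<123)&(y>-171)&(y<-100)]=4
    h[(abs(x)<35)&(y>0)&(y<164)]=30
    h[(abs(x)<130)&(abs(y)<100)]=30
    h[(x>-130)&(x<-124)&(abs(y)<100)]=40
    for r in(-87,-29,29,87): h[(x>-12)&(x<107)&(abs(y-r)<7)]=42
    return h
def fitfix(P,g):
    """P Nx3 m; g (x,y,yawdeg) guess"""
    P=P[~np.isnan(P).any(1)]*1000
    P=P[(np.hypot(P[:,0]-g[0]*1000,P[:,1]-g[1]*1000)<230)&(P[:,2]<50)&(P[:,2]>-10)]
    def cost(p):
        a=np.deg2rad(p[2]);dx=P[:,0]-p[0];dy=P[:,1]-p[1]
        x=dx*np.cos(a)+dy*np.sin(a);y=-dx*np.sin(a)+dy*np.cos(a)
        k=(x<90)&(x>-170)&(y<125)&(y>-180)
        e=np.minimum(abs(P[:,2]-hmodel(x,y)),8)[k]
        return e.mean()
    best=None
    p=np.array([g[0]*1000,g[1]*1000,g[2]],float)
    for s in(25,8,2.5,0.8):
        c=[(cost(p+np.array([i*s/2,j*s/2,k*s/4])),i,j,k) for i in range(-3,4) for j in range(-3,4) for k in range(-3,4)]
        b=min(c);p=p+np.array([b[1]*s/2,b[2]*s/2,b[3]*s/4])
    return p,b[0]
def blob(P,zlo,zhi,c,r):
    """min-area rect of points in height band near c -> centre, long axis deg, size"""
    Q=P.reshape(-1,3);Q=Q[~np.isnan(Q).any(1)]
    Q=Q[(Q[:,2]>zlo)&(Q[:,2]<zhi)&(np.hypot(Q[:,0]-c[0],Q[:,1]-c[1])<r)]
    (x,y),(w,h),a=cv2.minAreaRect((Q[:,:2]*1000).astype(np.float32))
    if w<h: w,h,a=h,w,a+90
    return np.array([x,y]).round(1),round((a+90)%180-90,1),(round(w,1),round(h,1)),len(Q),np.median(Q[:,2]).round(4)
E
python3 - <<'E'
from h import *
for n in("side","scene"):
    P=np.load(n+"0.npz")["P"]
    print(n,fitfix(P.reshape(-1,3),(.575,.01,-22)))
    for nm,c in dict(A=(.585,-.277),B=(.463,-.39),S=(.408,-.283)).items():
        print(nm,"tab",blob(P,.05,.065,c,.035),"body",blob(P,.018,.028,c,.05))
    print("wr",blob(P,.085,.115,(.5,.19),.12))
    print("mat",blob(P,.0015,.008,(.408,-.283),.075))
E
```

```text
side (array([583.5  ,  25.65 ,  -4.075]), np.float64(2.4010715439030297))
A tab (array([ 581.2, -268.4]), 0.5, (29.2, 13.9), 66, np.float64(0.0552)) body (array([ 581.2, -287.4]), 88.7, (78.5, 75.8), 349, np.float64(0.024))
B tab (array([ 463., -385.]), 6.2, (28.7, 14.4), 92, np.float64(0.0555)) body (array([ 463.4, -384.3]), 7.5, (76.0, 41.9), 483, np.float64(0.0242))
S tab (array([ 408.6, -275.5]), 11.7, (41.5, 17.6), 131, np.float64(0.0577)) body (array([ 408.4, -276.1]), 8.6, (49.6, 40.0), 179, np.float64(0.0247))
wr (array([508.6, 198.5]), -22.7, (219.3, 43.7), 519, np.float64(0.0984))
mat (array([ 407.1, -282.8]), -25.3, (146.9, 142.6), 855, np.float64(0.0029))
scene (array([583.8  ,  26.95 ,  -8.525]), np.float64(4.503822034109661))
A tab (array([ 581.9, -268.7]), -0.6, (31.4, 18.1), 36, np.float64(0.057)) body (array([ 580.6, -287.3]), -7.1, (79.6, 74.4), 117, np.float64(0.0251))
B tab (array([ 463.6, -384.7]), 3.1, (31.2, 15.5), 47, np.float64(0.0574)) body (array([ 463.3, -385.7]), 5.2, (79.1, 44.8), 145, np.float64(0.0253))
S tab (array([ 408.7, -275.8]), 7.3, (46.3, 16.9), 71, np.float64(0.0587)) body (array([ 408.8, -274.9]), 11.3, (55.9, 44.9), 86, np.float64(0.0247))
wr (array([509. , 197.2]), -21.7, (220.7, 46.3), 363, np.float64(0.101))
mat (array([ 408.4, -283.9]), -37.5, (147.8, 145.2), 661, np.float64(0.0044))
```

```bash
cat >> h.py <<'E'
def go(p,yaw=None,start=None):
    """print tool-axis turn about z (deg), then shift in mm AFTER that turn, world target p (m), yaw = world angle of tool y (mod 180)"""
    o=obs() if start is None else start
    Rm=Rq(o["eef_rot"]).as_matrix(); cur=np.degrees(np.arctan2(Rm[1,1],Rm[0,1]))
    rz=0
    if yaw is not None: rz=-((yaw-cur+90)%180-90)
    tilt=np.degrees(np.arccos(-Rm[2,2]))
    Rn=Rm@R.from_euler("z",rz,degrees=True).as_matrix()
    d=Rn.T@(np.array(p)-o["eef_pos"])*1000
    print("cur",o["eef_pos"].round(4),"yawY %.1f tilt %.2f"%(cur,tilt),"| rz %.1f shift"%rz,d.round(1),"| t %.1f F"%o["time_s"],o["wrist_force"].round(1),"op %.2f gf %.1f"%(o["opening"],o["grasp_force"]),"q6 %.2f"%o["q"][5])
def F(p):
    """fixture mm -> world m needs fix.npy [x,y,yaw]"""
    f=np.load("fix.npy");a=np.deg2rad(f[2]);c,s=np.cos(a),np.sin(a)
    q=np.array([f[0]+c*p[0]-s*p[1],f[1]+s*p[0]+c*p[1],p[2]])
    return q/1000
def shot(name):
    c,P,E,K=cam("wrist",f"pics/{name}.png");np.savez(name+".npz",c=c,P=P,E=E,K=K);return c,P,E,K
E
python3 - <<'E'
from h import *
print(np.array(ctrl.camera("wrist")["hand_eye"]).round(3))
go((.46,.02,.42),88)
E
```

```text
[[-0.    -0.949 -0.314  0.081]
 [ 1.    -0.     0.     0.   ]
 [-0.    -0.314  0.949 -0.142]
 [ 0.     0.     0.     1.   ]]
cur [0.2393 0.5224 0.2306] yawY 65.4 tilt 0.08 | rz -22.6 shift [-237.9 -494.6 -189. ] | t 0.1 F [-0.4  0.  -0.5] op 1.00 gf 0.0 q6 -0.21
```

>>> send_rows(motion=[[0,0,-7.53,0,0,-40,-1],[0,0,-7.53,0,0,-40,-1],[0,0,-7.54,0,0,-40,-1],[0,0,0,-17,-35,-10,-1],[0,0,0,-17,-35,-10,-1],[0,0,0,-17,-35,-10,-1],[0,0,0,-17,-35,-10,-1],[0,0,0,-17,-35,-10,-1],[0,0,0,-17,-35,-10,-1],[0,0,0,-17,-35,-9,-1]])

```text
time_s: 1.15
eef_pos: [0.35, 0.2722, 0.4206]
eef_rot: [0.0, 0.018, 1.0, 0.0]
wrist_force: [0.2, 0.3, -0.5]
opening: 1.001
grasp_force: 0.0
```

>>> send_rows(motion=[[0,0,0,-17,-35,0,-1],[0,0,0,-17,-35,0,-1],[0,0,0,-17,-35,0,-1],[0,0,0,-17,-35,0,-1],[0,0,0,-17,-35,0,-1],[0,0,0,-17,-35,0,-1],[0,0,0,-17,-35,0,-1],[0,0,0,0,-4,0,-1],[0,0,0,0,0,0,-1],[0,0,0,0,0,0,-1]])

```text
time_s: 2.15
eef_pos: [0.4596, 0.0213, 0.4202]
eef_rot: [-0.0, 0.017, 1.0, 0.0]
wrist_force: [-0.0, 0.3, -0.3]
opening: 0.999
grasp_force: 0.0
```

```bash
python3 - <<'E'
from h import *
go((.46,.02,.42),88)
c,P,E,K=shot("w1")
print(fitfix(P.reshape(-1,3),(.583,.026,-5)))
print("wr",blob(P,.085,.11,(.5,.19),.15))
E
```

```text
cur [0.4596 0.0213 0.4202] yawY 88.0 tilt 0.03 | rz -0.0 shift [-0.4 -1.3  0.2] | t 2.1 F [-0.   0.3 -0.3] op 1.00 gf 0.0 q6 -1.75
(array([583.4,  21.6,  -2.8]), np.float64(1.3991383299299978))
wr (array([505. , 193.5]), -17.6, (219.2, 41.0), 2126, np.float64(0.1006))
```

View pics/w1.png

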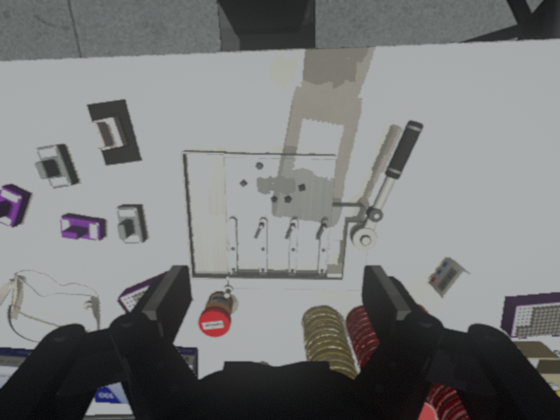

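The view shows the press with the trough at left (205,215), chips at (259,165), (243,183), (275,198), (288,198), (303,187), rail noses at about row 220, and the wrench from grip (405,150) to stud (365,238).

```bash
python3 - <<'E'
from h import *
d=np.load("w1.npz");P=d["P"];c=d["c"];Q=P.reshape(-1,3)
r=[fitfix(Q,(.583+dx,.022,y))for dx,y in((0,-2),(.003,0),(-.004,-4))]
for i in r:print(i)
f=min(r,key=lambda t:t[1])[0];np.save("fix.npy",f)
a=np.deg2rad(f[2]);D=P*1000-np.array([f[0],f[1],0])
x=D[...,0]*np.cos(a)+D[...,1]*np.sin(a);y=-D[...,0]*np.sin(a)+D[...,1]*np.cos(a);z=D[...,2]
front=(x>-122)&(x<-15)&(abs(y)<98)
print("bed z",np.nanmedian(z[front]))
dark=(c.max(2)<95)&front
n,l,s,ce=cv2.connectedComponentsWithStats(((z>32.5)&front).astype(np.uint8))
for i in range(1,n):
    if s[i,4]>4: print("chip",s[i,4],np.median(x[l==i]).round(1),np.median(y[l==i]).round(1),z[l==i].max().round(1),ce[i].round())
# lip and trough edges checks
m=(z>36)&(z<46)&(x>-140)&(x<-118)&(abs(y)<105);print("lip x",np.percentile(x[m],[5,50,95]).round(1),"y",np.percentile(y[m],[1,99]).round(1))
for k in(-87,-29,29,87):
    m=(z>38)&(z<46)&(x>5)&(x<90)&(abs(y-k)<14);print("rail",k,np.percentile(y[m],[5,50,95]).round(1),m.sum())
m=(z>80)&(z<112)&(y>90)
w=np.argwhere(m);X=x[m];Y=y[m];Z=z[m]
h=(X<-55); 
v=cv2.fitLine(np.stack([X[h],Y[h]],1).astype(np.float32),cv2.DIST_HUBER,0,.01,.01).ravel();print("handle",v,np.degrees(np.arctan2(v[1],v[0])),X.min(),X.max(),Z[h].max())
hd=np.abs((X-v[2])*v[1]-(Y-v[3])*v[0])
for lo in range(-180,40,20):
    k=(X>lo)&(X<lo+20)
    if k.any():print(lo,X[k].mean().round(),Y[k].mean().round(1),Y[k].min().round(1),Y[k].max().round(1),Z[k].max().round(1))
m=(z>78)&(abs(x-121)<20)&(abs(y+93)<20);print("post",x[m].mean(),y[m].mean(),m.sum())
E
```

```text
(array([583.8  ,  21.6  ,  -2.975]), np.float64(1.3987406520677412))
(array([583.65 ,  21.6  ,  -2.875]), np.float64(1.3959906045227406))
(array([583.8  ,  21.6  ,  -2.975]), np.float64(1.3984110765456985))
bed z 30.803813092618924
chip 37 -109.5 -36.0 39.6 [259. 166.]
chip 31 -78.3 -64.7 41.9 [243. 183.]
chip 34 -71.1 41.8 37.2 [302. 187.]
chip 26 -48.7 -8.8 38.8 [274. 199.]
chip 37 -49.2 17.0 38.8 [288. 199.]
chip 503 -117.5 -48.7 469.2 [180. 316.]
chip 422 -117.9 36.7 467.0 [373. 316.]
chip 2138 -116.2 -67.6 501.1 [ 90. 394.]
chip 1801 -117.7 55.7 500.2 [464. 396.]
chip 17 -121.0 31.2 500.4 [407. 418.]
lip x [-130.3 -127.5 -124.8] y [-96.5  98.6]
rail -87 [-92.8 -86.4 -79.8] 304
rail -29 [-34.4 -28.6 -22.7] 273
rail 29 [22.9 29.8 35.8] 283
rail 87 [80.7 87.4 93.7] 284
handle [   0.9565396   -0.2916025 -128.58801    181.99779  ] -16.953918 -191.6311230978778 399.8001852942667 106.18239160612647
-180 -170.0 195.6 183.1 212.3 106.2
-160 -150.0 189.4 177.7 205.7 104.9
-140 -130.0 182.9 171.1 199.9 105.2
-120 -111.0 177.9 168.4 194.2 105.1
-100 -90.0 171.4 163.0 183.9 101.9
-80 -70.0 165.2 156.4 177.1 102.1
-60 -49.0 157.2 147.3 170.1 105.4
-40 -30.0 152.7 142.0 168.8 104.5
-20 -10.0 142.3 124.9 163.9 108.3
0 8.0 143.5 124.4 164.8 108.8
post 118.22336622016566 -92.2147020121182 41
```

```bash
python3 - <<'E'
from h import *
f=np.load("fix.npy");f[1]+=.5;np.save("fix.npy",f)
go((.40,-.29,.33),97)
E
```

```text
cur [0.4596 0.0216 0.4204] yawY 88.0 tilt 0.02 | rz -9.0 shift [  97.2 -302.1   90.3] | t 2.2 F [ 0.1  0.4 -0.3] op 1.00 gf 0.0 q6 -1.75
```

>>> send_rows(motion=[[0,0,-4.5,0,0,0,-1],[0,0,-4.5,0,0,0,-1],[0,0,0,14,-43,13,-1],[0,0,0,14,-43,13,-1],[0,0,0,14,-43,13,-1],[0,0,0,14,-43,13,-1],[0,0,0,14,-43,13,-1],[0,0,0,14,-43,13,-1],[0,0,0,13,-44,12,-1],[0,0,0,0,0,0,-1]])

```text
time_s: 3.2
eef_pos: [0.399, -0.2936, 0.3282]
eef_rot: [-0.001, -0.059, 0.998, 0.001]
wrist_force: [-0.5, 0.3, -0.5]
opening: 1.005
grasp_force: 0.0
```

```bash
cat >> h.py <<'E'
def objs(P):
    out={}
    for nm,c in dict(A=(.581,-.268),B=(.463,-.385),S=(.408,-.276)).items():
        print(nm,"tab",blob(P,.049,.068,c,.04),"body",blob(P,.018,.03,c,.043))
E
python3 - <<'E'
from h import *
c,P,E,K=shot("w2"); objs(P)
go((.4086,-.2758,.15),97)
# mat: dark pixels near z 3
z=P[...,2];m=(c.max(2)<60)&(z>-.003)&(z<.01)&(np.hypot(P[...,0]-.408,P[...,1]+.283)<.08)
(x,y),s,a=cv2.minAreaRect((P[m][:,:2]*1000).astype(np.float32));print("mat",x,y,s,a,m.sum(),np.median(z[m]))
E
```

```text
A tab (array([ 581. , -266.8]), -0.8, (29.6, 13.8), 153, np.float64(0.055)) body (array([ 581.4, -266.6]), -1.0, (76.2, 41.1), 744, np.float64(0.0235))
B tab (array([ 462.2, -381.9]), 2.2, (28.1, 14.4), 194, np.float64(0.055)) body (array([ 462.3, -382.2]), 6.9, (74.7, 41.1), 957, np.float64(0.0235))
S tab (array([ 408.1, -272.7]), 8.0, (42.1, 15.9), 325, np.float64(0.0578)) body (array([ 408. , -273.3]), 8.8, (49.7, 39.4), 537, np.float64(0.0243))
cur [ 0.3998 -0.2916  0.3291] yawY 96.9 tilt 0.13 | rz -0.1 shift [-10.9  14.2 179.2] | t 3.2 F [-0.7  0.5  0. ] op 1.00 gf 0.0 q6 -2.56
mat 425.5220031738281 -268.9261169433594 (72.89891815185547, 63.98583984375) 5.7784857749938965 699 0.0023925340955535668
```

View pics/w2.png

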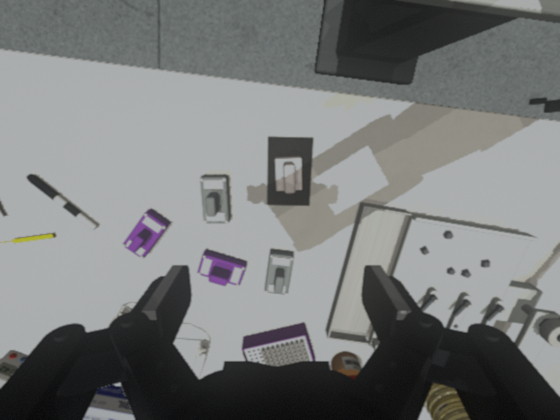

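The view shows the scraper on its mat at (289,175), grey cassettes at (216,198) and (280,271), purple ones at (148,232) and (222,267).

>>> send_rows(motion=[[0,0,0,-4,6,30,-1],[0,0,0,-4,5,40,-1],[0,0,0,-2,2,45,-1],[0,0,0,0,0,45,-1],[0,0,0,0,0,45,-1],[0,0,0,0,0,40,-1],[0,0,0,0,0,30,-1],[0,0,0,0,0,15,-1],[0,0,0,0,0,9,-1],[0,0,0,0,0,0,-1]])

```text
time_s: 4.25
eef_pos: [0.4091, -0.2753, 0.031]
eef_rot: [-0.0, -0.062, 0.998, 0.0]
wrist_force: [0.3, -0.2, -0.7]
opening: 1.001
grasp_force: 0.0
```

```bash
python3 - <<'E'
from h import *
go((.4083,-.2745,.0285),98.3)
E
```

```text
cur [ 0.4091 -0.2753  0.031 ] yawY 97.1 tilt 0.06 | rz -1.2 shift [0.7 0.9 2.5] | t 4.2 F [ 0.3 -0.2 -0.7] op 1.00 gf 0.0 q6 -2.53
```

>>> send_rows(motion=[[0,0,-1.2,0,0,2.5,-1],[0,0,0,0,0,0,1],[0,0,0,0,0,0,1],[0,0,0,0,0,0,1],[0,0,0,0,0,0,1],[0,0,0,0,0,0,1],[0,0,0,0,0,0,1],[0,0,0,0,0,0,1],[0,0,0,0,0,0,1],[0,0,0,0,0,0,1]])

```text
time_s: 5.25
eef_pos: [0.4089, -0.277, 0.0291]
eef_rot: [0.0, -0.071, 0.997, -0.0]
wrist_force: [-0.3, 0.4, 5.1]
opening: 0.173
grasp_force: 59.4
```

>>> send_rows(motion=[[0,0,0,0,0,-20,1],[0,0,0,0,0,-35,1],[0,0,0,0,0,-35,1],[0,0,0,0,0,-10,1],[0,0,0,0,0,0,1],[0,0,0,0,0,0,1],[0,0,0,0,0,0,1],[0,0,0,0,0,0,1],[0,0,0,0,0,0,1],[0,0,0,0,0,0,1]])

```text
time_s: 6.25
eef_pos: [0.4085, -0.2766, 0.1282]
eef_rot: [-0.0, -0.071, 0.997, 0.0]
wrist_force: [-0.2, 0.1, -1.3]
opening: 0.171
grasp_force: 58.9
```

```bash
python3 - <<'E'
from h import *
go(F((-70,80,128)),87.1)
c,P,E,K=cam("side"); 
e=obs()["eef_pos"]
print("S",blob(P,e[2]-.03,e[2]+.0,e[:2],.05),blob(P,e[2]+.005,e[2]+.035,e[:2],.05))
E
```

```text
cur [ 0.4085 -0.2766  0.1282] yawY 98.2 tilt 0.06 | rz 11.1 shift [-89.8 387.1   0.4] | t 6.2 F [-0.2  0.1 -1.3] op 0.17 gf 58.9 q6 -2.55
S (array([ 408.3, -278.1]), 6.5, (50.3, 41.2), 292, np.float64(0.1217)) (array([ 405.9, -281.7]), -40.4, (38.3, 28.8), 143, np.float64(0.1488))
```

>>> send_rows(motion=[[0,0,5.55,0,0,0,1],[0,0,5.55,0,0,0,1],[0,0,0,-10,43,0,1],[0,0,0,-10,43,0,1],[0,0,0,-10,43,0,1],[0,0,0,-10,43,0,1],[0,0,0,-10,43,0,1],[0,0,0,-10,43,0,1],[0,0,0,-10,43,0,1],[0,0,0,-10,43,0,1]])

```text
time_s: 7.3
eef_pos: [0.5065, 0.0645, 0.129]
eef_rot: [0.0, 0.025, 1.0, -0.0]
wrist_force: [1.4, -1.0, -2.0]
opening: 0.175
grasp_force: 59.0
```

>>> send_rows(motion=[[0,0,0,-10,43,10,1],[0,0,0,0,0,15,1],[0,0,0,0,0,15,1],[0,0,0,0,0,15,1],[0,0,0,0,0,8,1],[0,0,0,0,0,4,1],[0,0,0,0,0,0,1],[0,0,0,0,0,0,1],[0,0,0,0,0,0,1],[0,0,0,0,0,0,1]])

```text
time_s: 8.3
eef_pos: [0.5188, 0.105, 0.0624]
eef_rot: [0.001, 0.026, 1.0, 0.0]
wrist_force: [-0.7, -0.4, -1.1]
opening: 0.179
grasp_force: 59.3
```

```bash
python3 - <<'E'
from h import *
go(F((-70,80,57)),87.1)
go(F((-70,-96,57)),87.1)
E
```

```text
cur [0.5188 0.105  0.0624] yawY 87.1 tilt 0.07 | rz -0.0 shift [1.1 0.4 5.4] | t 8.3 F [-0.7 -0.4 -1.1] op 0.18 gf 59.3 q6 -1.54
cur [0.5188 0.105  0.0624] yawY 87.1 tilt 0.07 | rz -0.0 shift [   1.  -175.6    5.4] | t 8.3 F [-0.7 -0.4 -1.1] op 0.18 gf 59.3 q6 -1.54
```

>>> send_rows(motion=[[0,0,0,1,0,3,1],[0,0,0,0,0,2.4,1],[0,0,0,0,0,0,1],[0,0,0,0,-10,0,1],[0,0,0,0,-18,0,1],[0,0,0,0,-18,0,1],[0,0,0,0,-18,0,1],[0,0,0,0,-18,0,1],[0,0,0,0,-18,0,1],[0,0,0,0,-18,0,1]])

```text
time_s: 9.3
eef_pos: [0.511, -0.014, 0.0563]
eef_rot: [-0.0, 0.026, 1.0, -0.0]
wrist_force: [0.3, -0.3, -0.8]
opening: 0.179
grasp_force: 59.3
```

>>> send_rows(motion=[[0,0,0,0,-18,0,1],[0,0,0,0,-18,0,1],[0,0,0,0,-18,0,1],[0,0,0,0,-4,0,1],[0,0,0,0,0,0,1],[0,0,0,0,0,-20,1],[0,0,0,0,0,-20,1],[0,0,0,13,20,0,1],[0,0,0,13,30,0,1],[0,0,0,0,0,0,1]])

```text
time_s: 10.3
eef_pos: [0.4827, -0.0157, 0.0958]
eef_rot: [-0.001, 0.024, 1.0, 0.001]
wrist_force: [0.4, -0.5, -1.9]
opening: 0.176
grasp_force: 64.0
```

```bash
python3 - <<'E'
from h import *
go(F((-96,80,98)),87.1)
c,P,E,K=cam("side","pics/s1.png")
a=cv2.imread("pics/s1.png");cv2.imwrite("pics/s1c.png",cv2.resize(a[140:300,195:385],None,fx=3.5,fy=3.5,interpolation=cv2.INTER_CUBIC))
E
```

```text
cur [ 0.4827 -0.0157  0.0958] yawY 87.2 tilt 0.18 | rz 0.1 shift [ -2.9 122.8  -2. ] | t 10.3 F [ 0.4 -0.5 -1.9] op 0.18 gf 64.0 q6 -1.80
```

View pics/s1c.png

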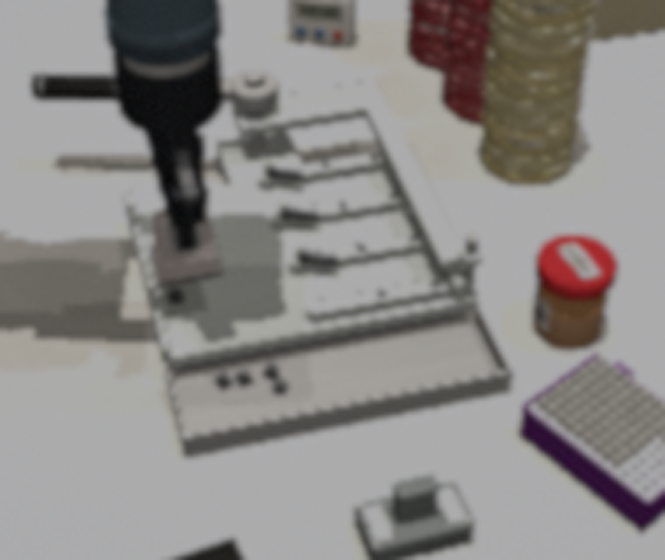

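Four chips now lie in the trough at crop (225–285,380); one remains on the bed at (177,297).

>>> send_rows(motion=[[0,0,0,-3,36,0,1],[0,0,0,0,36,0,1],[0,0,0,0,0,15,1],[0,0,0,0,0,15,1],[0,0,0,0,0,6,1],[0,0,0,0,0,2.5,1],[0,0,0,0,0,0,1],[0,0,0,0,-8,0,1],[0,0,0,0,-16,0,1],[0,0,0,0,-16,0,1]])

```text
time_s: 11.35
eef_pos: [0.4901, 0.0114, 0.0586]
eef_rot: [0.001, 0.025, 1.0, -0.0]
wrist_force: [0.7, -0.7, -2.0]
opening: 0.175
grasp_force: 64.0
```

>>> send_rows(motion=[[0,0,0,0,-16,0,1],[0,0,0,0,-16,0,1],[0,0,0,0,-16,0,1],[0,0,0,0,-16,0,1],[0,0,0,0,-16,0,1],[0,0,0,0,-10,0,1],[0,0,0,0,0,0,1],[0,0,0,0,0,-20,1],[0,0,0,0,0,-30,1],[0,0,0,0,0,-20,1]])

```text
time_s: 12.35
eef_pos: [0.4854, -0.0772, 0.1296]
eef_rot: [0.001, 0.025, 1.0, -0.0]
wrist_force: [0.2, 0.7, -1.2]
opening: 0.176
grasp_force: 64.0
```

```bash
python3 - <<'E'
from h import *
go((.4089,-.2768,.128),98.3)
c,P,E,K=cam("side","pics/s2.png")
a=cv2.imread("pics/s2.png");cv2.imwrite("pics/s2c.png",cv2.resize(a[140:400,195:385],None,fx=2.3,fy=2.3,interpolation=cv2.INTER_CUBIC))
objs(P)
E
```

```text
cur [ 0.4854 -0.0772  0.1296] yawY 87.1 tilt 0.07 | rz -11.2 shift [ 104.5 -186.5    1.5] | t 12.3 F [ 0.2  0.7 -1.2] op 0.18 gf 64.0 q6 -1.92
A tab (array([ 581.4, -269. ]), 0.1, (28.3, 14.4), 68, np.float64(0.0555)) body (array([ 581.4, -269.2]), -0.7, (75.3, 44.2), 354, np.float64(0.0238))
B tab (array([ 463. , -384.8]), 9.6, (29.0, 13.8), 99, np.float64(0.0552)) body (array([ 463.4, -384.6]), 7.2, (75.7, 42.4), 493, np.float64(0.0241))
S tab (array([0., 0.]), 0.0, (0.0, 0.0), 0, np.float64(nan)) body (array([0., 0.]), 0.0, (0.0, 0.0), 0, np.float64(nan))
  return _methods._mean(a, axis=axis, dtype=dtype,
  ret = ret.dtype.type(ret / rcount)
```

View pics/s2c.png

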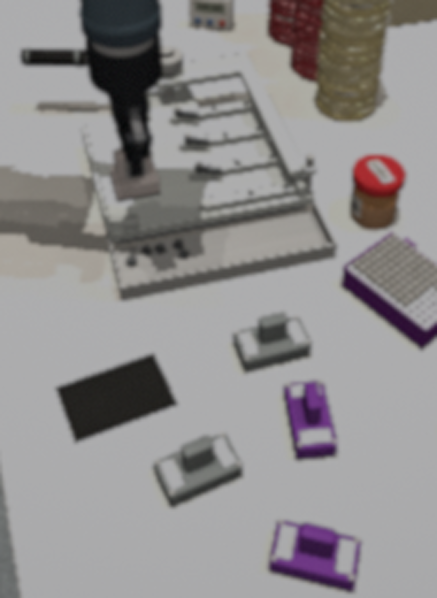

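Bed front looks bare, the chips sit in the trough at crop (130–182,240–262), and the mat is empty. I verify numerically and measure the mat.

```bash
python3 - <<'E'
from h import *
for n in("side","scene"):
    c,P,E,K=cam(n);f=np.load("fix.npy")
    a=np.deg2rad(f[2]);D=P*1000-np.array([f[0],f[1],0])
    x=D[...,0]*np.cos(a)+D[...,1]*np.sin(a);y=-D[...,0]*np.sin(a)+D[...,1]*np.cos(a);z=D[...,2]
    dk=(c.max(2)<100)
    for nm,m in dict(bed=(x>-120)&(x<-14)&(abs(y)<100)&(z>20)&(z<50),tr=(x>-125)&(x<60)&(y<-100)&(y>-170)&(z<20)).items():
        k,l,s,ce=cv2.connectedComponentsWithStats((m&dk).astype(np.uint8))
        print(n,nm,[(s[i,4],x[l==i].mean().round(),y[l==i].mean().round(),z[l==i].max().round()) for i in range(1,k) if s[i,4]>2])
    m=(c.max(2)<70)&(abs(z)<8)&(np.hypot(P[...,0]-.408,P[...,1]+.283)<.09)
    if n=="side":(X,Y),s,an=cv2.minAreaRect((P[m][:,:2]*1000).astype(np.float32));print("mat",X,Y,s,an,m.sum())
E
```

```text
side bed [(np.int32(75), np.float64(-104.0), np.float64(-91.0), np.float64(33.0)), (np.int32(5), np.float64(-56.0), np.float64(-99.0), np.float64(27.0)), (np.int32(4), np.float64(-32.0), np.float64(-99.0), np.float64(26.0)), (np.int32(3), np.float64(-82.0), np.float64(-98.0), np.float64(27.0)), (np.int32(3), np.float64(-71.0), np.float64(-99.0), np.float64(28.0))]
side tr [(np.int32(3), np.float64(29.0), np.float64(-101.0), np.float64(20.0)), (np.int32(4), np.float64(-33.0), np.float64(-101.0), np.float64(20.0)), (np.int32(247), np.float64(-61.0), np.float64(-119.0), np.float64(15.0)), (np.int32(12), np.float64(-109.0), np.float64(-132.0), np.float64(13.0))]
mat 408.5710754394531 -273.0251770019531 (104.58494567871094, 66.13975524902344) 4.910676956176758 1019
scene bed [(np.int32(17), np.float64(-96.0), np.float64(-95.0), np.float64(36.0))]
scene tr [(np.int32(97), np.float64(-68.0), np.float64(-120.0), np.float64(18.0))]
```

>>> send_rows(motion=[[0,0,-4.5,0,0,0,1],[0,0,-4.5,0,0,0,1],[0,0,0,19,-40,0,1],[0,0,0,19,-40,0,1],[0,0,0,19,-40,0,1],[0,0,0,18,-40,0,1],[0,0,0,18,-30,0,1],[0,0,0,0,0,0,1],[0,0,0,0,0,0,1],[0,0,0,0,0,0,1]])

```text
time_s: 13.5
eef_pos: [0.4124, -0.2747, 0.1267]
eef_rot: [-0.001, -0.053, 0.999, 0.001]
wrist_force: [-0.1, -0.2, -1.4]
opening: 0.178
grasp_force: 64.0
```

```bash
python3 - <<'E'
from h import *
go((.4087,-.275,.031),96.2)
e=obs()["eef_pos"];c,P,E,K=cam("side")
print("S",blob(P,e[2]-.010,e[2]+.0,e[:2],.05))
E
```

```text
cur [ 0.4124 -0.2747  0.1267] yawY 96.1 tilt 0.14 | rz -0.1 shift [ 3.6 -0.2 95.7] | t 13.5 F [-0.1 -0.2 -1.4] op 0.18 gf 64.0 q6 -2.51
S (array([ 412.3, -275.5]), 6.0, (49.8, 42.2), 184, np.float64(0.1222))
```

>>> send_rows(motion=[[0,0,0,3.6,0,25,1],[0,0,0,0,0,30,1],[0,0,0,0,0,22,1],[0,0,0,0,0,10,1],[0,0,0,0,0,5,1],[0,0,0,0,0,3,1],[0,0,0,0,0,2,1],[0,0,0,0,0,0,1],[0,0,0,0,0,0,1],[0,0,0,0,0,0,1]])

```text
time_s: 14.55
eef_pos: [0.4093, -0.277, 0.0314]
eef_rot: [0.0, -0.053, 0.999, -0.0]
wrist_force: [-0.4, -0.5, -1.0]
opening: 0.179
grasp_force: 64.1
```

>>> send_rows(motion=[[0,0,0,0,0,0,-1],[0,0,0,0,0,0,-1],[0,0,0,0,0,0,-1],[0,0,0,0,0,0,-1],[0,0,0,0,0,0,-1],[0,0,0,0,0,0,-1],[0,0,0,0,0,-20,-1],[0,0,0,0,0,-40,-1],[0,0,0,0,0,-40,-1],[0,0,0,0,0,-10,-1]])

```text
time_s: 15.55
eef_pos: [0.411, -0.2787, 0.1455]
eef_rot: [0.002, -0.053, 0.999, -0.003]
wrist_force: [-0.1, -1.0, 0.8]
opening: 1.001
grasp_force: 0.0
```

```bash
python3 - <<'E'
from h import *
c,P,E,K=cam("side");objs(P)
go((.581,-.268,.15),90)
E
```

```text
A tab (array([ 594.1, -241.8]), -7.2, (28.7, 15.1), 66, np.float64(0.0548)) body (array([ 590.1, -245.3]), -1.6, (68.1, 35.2), 237, np.float64(0.024))
B tab (array([ 463.1, -384.2]), 7.3, (28.9, 13.4), 94, np.float64(0.0553)) body (array([ 463.3, -383.9]), 7.6, (76.0, 41.8), 482, np.float64(0.0242))
S tab (array([ 408.9, -279.1]), 4.8, (41.2, 17.5), 135, np.float64(0.0577)) body (array([ 409.4, -278.1]), 5.7, (49.7, 41.3), 191, np.float64(0.0245))
cur [ 0.411  -0.2786  0.1452] yawY 96.1 tilt 0.43 | rz 6.1 shift [-170.1   10.5   -4. ] | t 15.6 F [ 0.3 -0.8  1.2] op 0.99 gf 0.0 q6 -2.51
```

Cassette A has been knocked aside; re-measuring it from closer.

>>> send_rows(motion=[[0,0,6.1,0,0,-20,-1],[0,0,0,-22,5,-20,-1],[0,0,0,-22,6,-20,-1],[0,0,0,-22,6,0,-1],[0,0,0,-22,6,0,-1],[0,0,0,-22,6,0,-1],[0,0,0,-22,6,0,-1],[0,0,0,0,0,0,-1],[0,0,0,0,0,0,-1],[0,0,0,0,0,0,-1]])

```text
time_s: 16.6
eef_pos: [0.54, -0.2416, 0.1998]
eef_rot: [-0.001, 0.0, 1.0, 0.0]
wrist_force: [-0.2, 0.2, -0.2]
opening: 0.998
grasp_force: 0.0
```

```bash
python3 - <<'E'
from h import *
c,P,E,K=shot("w3")
cs,Ps,_,_=cam("side")
for X in(P,Ps): print("A",blob(X,.049,.068,(.594,-.242),.04),blob(X,.019,.029,(.594,-.242),.045))
go((.594,-.242,.12),90)
E
```

```text
A (array([ 593.5, -239.8]), -0.4, (29.0, 13.7), 349, np.float64(0.0549)) (array([ 594.1, -240. ]), -2.4, (75.8, 41.0), 1699, np.float64(0.0235))
A (array([ 593.8, -241.3]), -6.3, (28.4, 15.7), 71, np.float64(0.0545)) (array([ 593.9, -242.6]), -1.7, (76.5, 43.5), 326, np.float64(0.024))
cur [ 0.5402 -0.2419  0.2005] yawY 89.9 tilt 0.05 | rz -0.1 shift [-53.9  -0.2  80.4] | t 16.7 F [-0.2 -0.5  0.1] op 1.00 gf 0.0 q6 -2.19
```

>>> send_rows(motion=[[0,0,2.2,-27,0,0,-1],[0,0,0,-27,1.2,20,-1],[0,0,0,0,0,40,-1],[0,0,0,0,0,40,-1],[0,0,0,0,0,40,-1],[0,0,0,0,0,22,-1],[0,0,0,0,0,11,-1],[0,0,0,0,0,0,-1],[0,0,0,0,0,0,-1],[0,0,0,0,0,0,-1]])

```text
time_s: 17.7
eef_pos: [0.5964, -0.2425, 0.0301]
eef_rot: [0.002, 0.019, 1.0, -0.001]
wrist_force: [0.2, 0.1, -0.1]
opening: 1.0
grasp_force: 0.0
```

>>> send_rows(motion=[[0,0,0,0,0,0,1],[0,0,0,0,0,0,1],[0,0,0,0,0,0,1],[0,0,0,0,0,0,1],[0,0,0,0,0,0,1],[0,0,0,0,0,0,1],[0,0,0,0,0,0,1],[0,0,0,0,0,0,1],[0,0,0,0,0,0,1],[0,0,0,0,0,0,1]])

```text
time_s: 18.7
eef_pos: [0.5951, -0.2415, 0.0279]
eef_rot: [-0.0, 0.019, 1.0, 0.0]
wrist_force: [-0.9, 0.8, 2.5]
opening: 0.153
grasp_force: 61.0
```

```bash
python3 - <<'E'
from h import *
go((.5939,-.2408,.128),87.1)
go(F((-62,-58,128)),87.1)
E
```

```text
cur [ 0.5951 -0.2415  0.0279] yawY 87.8 tilt 0.00 | rz 0.7 shift [   1.2    0.6 -100.1] | t 18.7 F [-0.9  0.8  2.5] op 0.15 gf 61.0 q6 -2.10
cur [ 0.5951 -0.2415  0.0279] yawY 87.8 tilt 0.00 | rz 0.7 shift [  86.7  204.6 -100.1] | t 18.7 F [-0.9  0.8  2.5] op 0.15 gf 61.0 q6 -2.10
```

>>> send_rows(motion=[[0,0,0.7,0,0,-25,1],[0,0,0,0,0,-35,1],[0,0,0,0,0,-35,1],[0,0,0,17,41,-5,1],[0,0,0,17,41,0,1],[0,0,0,17,41,0,1],[0,0,0,17,41,0,1],[0,0,0,18,40,0,1],[0,0,0,0,0,0,1],[0,0,0,0,0,0,1]])

```text
time_s: 19.7
eef_pos: [0.5192, -0.0325, 0.1277]
eef_rot: [-0.0, 0.024, 1.0, -0.0]
wrist_force: [-0.1, -0.2, -2.3]
opening: 0.153
grasp_force: 60.5
```

```bash
python3 - <<'E'
from h import *
go(F((-62,-58,60)),87.1)
e=obs()["eef_pos"];c,P,E,K=cam("side")
print(blob(P,e[2]-.008,e[2]+.001,e[:2],.055))
E
```

```text
cur [ 0.5192 -0.0325  0.1277] yawY 87.2 tilt 0.02 | rz 0.1 shift [ 0.4 -0.2 67.7] | t 19.7 F [-0.1 -0.2 -2.3] op 0.15 gf 60.5 q6 -1.81
(array([518.3, -32.9]), -2.5, (75.8, 43.9), 233, np.float64(0.1237))
```

>>> send_rows(motion=[[0,0,0,0,0,25,1],[0,0,0,0,0,25,1],[0,0,0,0,0,10,1],[0,0,0,0,0,5,1],[0,0,0,0,0,2.5,1],[0,0,0,0,0,0,1],[0,0,0,0,0,1.2,1],[0,0,0,0,0,0,1],[0,0,0,0,0,0,1],[0,0,0,0,0,0,1]])

```text
time_s: 20.75
eef_pos: [0.5198, -0.0334, 0.0595]
eef_rot: [0.0, 0.025, 1.0, -0.0]
wrist_force: [0.2, 0.7, -3.0]
opening: 0.155
grasp_force: 60.4
```

```bash
python3 - <<'E'
from h import *
go(F((69,-58,58.5)),87.1)
c,P,E,K=shot("w4")
E
```

```text
cur [ 0.5198 -0.0334  0.0595] yawY 87.1 tilt 0.04 | rz -0.0 shift [-130.     0.7    1.1] | t 20.8 F [ 0.2  0.7 -3. ] op 0.15 gf 60.4 q6 -1.81
```

View pics/w4.png

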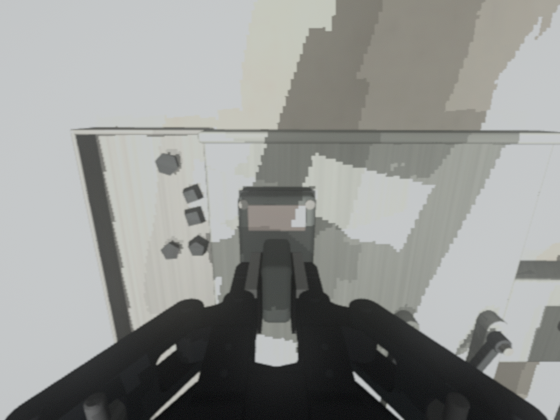

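All five chips are in the trough (168,162), (193,193), (194,215), (198,245), (172,249); the bed is bare and the cassette is held straight ahead of lane 0.

>>> send_rows(motion=[[0,0,0,-3,0.7,0.5,1],[0,0,0,-6,0,0,1],[0,0,0,-6,0,0,1],[0,0,0,-6,0,0,1],[0,0,0,-6,0,0,1],[0,0,0,-6,0,0,1],[0,0,0,-6,0,0,1],[0,0,0,-6,0,0,1],[0,0,0,0,0,0,1],[0,0,0,0,0,0,1]])

```text
time_s: 21.8
eef_pos: [0.5655, -0.0352, 0.059]
eef_rot: [0.001, 0.026, 1.0, -0.0]
wrist_force: [0.7, -1.5, -2.4]
opening: 0.154
grasp_force: 60.4
```

```bash
python3 - <<'E'
from h import *
go(F((69,-58,58.5)),87.1);print(obs()["torque"])
E
```

```text
cur [ 0.5655 -0.0352  0.059 ] yawY 87.1 tilt 0.11 | rz -0.0 shift [-84.2   0.2   0.7] | t 21.8 F [ 0.7 -1.5 -2.4] op 0.15 gf 60.4 q6 -1.79
[-0.37134502 -0.18223615 -0.09320081]
```

>>> send_rows(motion=[[0,0,0,-8,0.1,0,1],[0,0,0,-8,0,0,1],[0,0,0,-8,0,0,1],[0,0,0,-8,0,0,1],[0,0,0,-8,0,0,1],[0,0,0,-8,0,0,1],[0,0,0,-8,0,0,1],[0,0,0,-8,0,0,1],[0,0,0,-8,0,0,1],[0,0,0,0,0,0,1]])

```text
time_s: 22.8
eef_pos: [0.638, -0.0388, 0.0589]
eef_rot: [0.001, 0.026, 1.0, -0.0]
wrist_force: [1.0, -2.1, -2.3]
opening: 0.152
grasp_force: 60.4
```

>>> send_rows(motion=[[0,0,0,-3,0,0,1],[0,0,0,-3,0,0,1],[0,0,0,-2,0,0,1],[0,0,0,-2,0,0,1],[0,0,0,-1,0,0,1],[0,0,0,-1,0,0,1],[0,0,0,0,0,0,1],[0,0,0,0,0,0,1],[0,0,0,0,0,0,1],[0,0,0,0,0,0,1]])

```text
time_s: 23.8
eef_pos: [0.6486, -0.0392, 0.0588]
eef_rot: [0.0, 0.026, 1.0, 0.0]
wrist_force: [0.5, -0.5, -2.1]
opening: 0.152
grasp_force: 60.4
```

```bash
python3 - <<'E'
from h import *
go(F((69,-58,58.5)),87.1);print(obs()["torque"])
E
```

```text
cur [ 0.6486 -0.0392  0.0588] yawY 87.1 tilt 0.02 | rz -0.0 shift [-1.1 -0.1  0.3] | t 23.8 F [ 0.5 -0.5 -2.1] op 0.15 gf 60.4 q6 -1.76
[-0.26851875  0.01932972 -0.03290611]
```

>>> send_rows(motion=[[0,0,0,-0.7,0,0,1],[0,0,0,0,0,0,1],[0,0,0,-0.7,0,0,1],[0,0,0,0,0,0,1],[0,0,0,-0.6,0,0,1],[0,0,0,0,0,0,1],[0,0,0,-0.5,0,0,1],[0,0,0,0,0,0,1],[0,0,0,0,0,0,1],[0,0,0,0,0,0,1]])

```text
time_s: 24.8
eef_pos: [0.6499, -0.0392, 0.0586]
eef_rot: [-0.001, 0.026, 1.0, 0.0]
wrist_force: [-6.8, -0.7, 1.9]
opening: 0.15
grasp_force: 61.1
```

```bash
python3 - <<'E'
from h import *
go(F((69,-58,58.5)),87.1)
E
```

```text
cur [ 0.6499 -0.0392  0.0586] yawY 87.1 tilt 0.14 | rz -0.0 shift [ 0.2 -0.1  0.1] | t 24.8 F [-6.8 -0.7  1.9] op 0.15 gf 61.1 q6 -1.76
```

>>> send_rows(motion=[[0,0,0,0.5,0,0,-1],[0,0,0,0,0,0,-1],[0,0,0,0,0,0,-1],[0,0,0,0,0,0,-1],[0,0,0,0,0,0,-1],[0,0,0,0,0,0,-1],[0,0,0,0,0,-25,-1],[0,0,0,0,0,-45,-1],[0,0,0,0,0,-45,-1],[0,0,0,0,0,-25,-1]])

```text
time_s: 25.8
eef_pos: [0.6522, -0.0396, 0.2034]
eef_rot: [0.003, 0.026, 1.0, -0.001]
wrist_force: [0.2, 0.1, 0.8]
opening: 1.002
grasp_force: 0.0
```

```bash
python3 - <<'E'
from h import *
c,P,E,K=cam("side","pics/s3.png");objs(P)
f=np.load("fix.npy");h=F((69,-58,86));print("home?",blob(P,.08,.09,h[:2],.04),h)
a=cv2.imread("pics/s3.png");cv2.imwrite("pics/s3c.png",cv2.resize(a[140:300,215:365],None,fx=3.5,fy=3.5,interpolation=cv2.INTER_CUBIC))
go((.395,-.385,.2),97.3)
E
```

```text
A tab (array([0., 0.]), 0.0, (0.0, 0.0), 0, np.float64(nan)) body (array([0., 0.]), 0.0, (0.0, 0.0), 0, np.float64(nan))
B tab (array([ 463.4, -385.1]), 5.5, (28.4, 14.8), 96, np.float64(0.0552)) body (array([ 463.5, -384.5]), 7.0, (75.9, 41.0), 493, np.float64(0.0242))
S tab (array([ 409. , -278.1]), 8.2, (41.3, 17.4), 139, np.float64(0.0576)) body (array([ 409.2, -279.1]), 4.7, (50.1, 39.7), 188, np.float64(0.0246))
home? (array([648.8, -41.1]), -1.9, (29.8, 14.5), 44, np.float64(0.085)) [ 0.64965404 -0.03928784  0.086     ]
cur [ 0.6539 -0.04    0.2073] yawY 87.1 tilt 0.64 | rz -10.2 shift [ 300.7 -309.3    5.4] | t 25.9 F [ 1.7 -0.3  3. ] op 1.00 gf 0.0 q6 -1.76
  return _methods._mean(a, axis=axis, dtype=dtype,
  ret = ret.dtype.type(ret / rcount)
```

View pics/s3c.png

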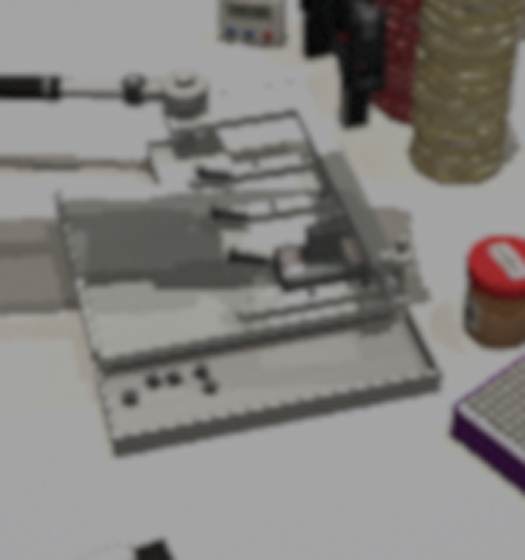

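Cassette A sits home in lane 0 at crop (320,255) with its pawl (255,258) leaning out behind the tail. Now cassette B.

```bash
python3 - <<'E'
from h import *
go((.4634,-.384,.2),97)
E
```

```text
cur [ 0.6539 -0.04    0.2073] yawY 87.1 tilt 0.64 | rz -9.9 shift [ 231.1 -318.2    6.1] | t 25.9 F [ 1.7 -0.3  3. ] op 1.00 gf 0.0 q6 -1.76
```

>>> send_rows(motion=[[0,0,-5,0,0,0,-1],[0,0,-4.9,0,0,0,-1],[0,0,0,28,-39,0,-1],[0,0,0,29,-40,0,-1],[0,0,0,29,-40,0,-1],[0,0,0,29,-40,0,-1],[0,0,0,29,-40,0,-1],[0,0,0,29,-40,0,-1],[0,0,0,29,-40,0,-1],[0,0,0,29,-39,0,-1]])

```text
time_s: 26.85
eef_pos: [0.4585, -0.3846, 0.1986]
eef_rot: [0.0, -0.061, 0.998, -0.0]
wrist_force: [0.4, -1.3, 0.0]
opening: 0.996
grasp_force: 0.0
```

>>> send_rows(motion=[[0,0,0,0,0,20,-1],[0,0,0,0,0,30,-1],[0,0,0,0,0,30,-1],[0,0,0,0,0,0,-1],[0,0,0,0,0,0,-1],[0,0,0,0,0,0,-1],[0,0,0,0,0,0,-1],[0,0,0,0,0,0,-1],[0,0,0,0,0,0,-1],[0,0,0,0,0,0,-1]])

```text
time_s: 27.85
eef_pos: [0.46, -0.3831, 0.1191]
eef_rot: [0.0, -0.061, 0.998, -0.0]
wrist_force: [-0.8, -0.2, 0.8]
opening: 1.0
grasp_force: 0.0
```

```bash
python3 - <<'E'
from h import *
c,P,E,K=cam("side");print(blob(P,.018,.03,(.463,-.384),.043))
go((.4634,-.3843,.028),97.2)
E
```

```text
(array([ 463.6, -384. ]), 7.0, (76.3, 42.1), 459, np.float64(0.0239))
cur [ 0.4599 -0.383   0.1189] yawY 97.0 tilt 0.02 | rz -0.2 shift [-3.3 -1.7 90.9] | t 27.9 F [0.5 0.  0.1] op 1.00 gf 0.0 q6 -2.59
```

>>> send_rows(motion=[[0,0,0,-3.3,-1.5,25,-1],[0,0,0,0,0,35,-1],[0,0,0,0,0,20,-1],[0,0,0,0,0,8,-1],[0,0,0,0,0,3,-1],[0,0,0,0,0,0,-1],[0,0,0,0,0,0,1],[0,0,0,0,0,0,1],[0,0,0,0,0,0,1],[0,0,0,0,0,0,1]])

```text
time_s: 28.9
eef_pos: [0.4635, -0.3843, 0.0283]
eef_rot: [0.0, -0.061, 0.998, -0.0]
wrist_force: [0.0, -0.9, -0.2]
opening: 0.332
grasp_force: 0.0
```

>>> send_rows(motion=[[0,0,0,0,0,0,1],[0,0,0,0,0,0,1],[0,0,0,0,0,0,1],[0,0,0,0,0,0,1],[0,0,0,0,0,0,1],[0,0,0,0,0,-25,1],[0,0,0,0,0,-35,1],[0,0,0,0,0,-35,1],[0,0,0,0,0,-15,1],[0,0,0,0,0,0,1]])

```text
time_s: 29.9
eef_pos: [0.4642, -0.3853, 0.1397]
eef_rot: [0.001, -0.061, 0.998, -0.002]
wrist_force: [0.0, -0.3, -1.7]
opening: 0.152
grasp_force: 60.1
```

```bash
python3 - <<'E'
from h import *
go(F((-62,0,138)),87.1)
E
```

```text
cur [ 0.4642 -0.3853  0.1397] yawY 97.0 tilt 0.26 | rz 9.9 shift [-36.6 412.9   0.5] | t 29.9 F [ 0.  -0.3 -1.7] op 0.15 gf 60.1 q6 -2.58
```

>>> send_rows(motion=[[0,0,5,0,0,0,1],[0,0,4.9,0,0,0,1],[0,0,0,-4,45,0,1],[0,0,0,-4,46,0,1],[0,0,0,-4,46,0,1],[0,0,0,-4,46,0,1],[0,0,0,-4,46,0,1],[0,0,0,-4,46,0,1],[0,0,0,-4,46,0,1],[0,0,0,-4,46,0,1]])

```text
time_s: 30.9
eef_pos: [0.5123, -0.017, 0.1352]
eef_rot: [-0.002, 0.026, 1.0, 0.0]
wrist_force: [0.7, -0.4, -2.0]
opening: 0.151
grasp_force: 60.0
```

>>> send_rows(motion=[[0,0,0,-4.6,46,0,1],[0,0,0,0,0,30,1],[0,0,0,0,0,30,1],[0,0,0,0,0,10,1],[0,0,0,0,0,0,1],[0,0,0,0,0,0,1],[0,0,0,0,0,0,1],[0,0,0,0,0,0,1],[0,0,0,0,0,0,1],[0,0,0,0,0,0,1]])

```text
time_s: 31.9
eef_pos: [0.5213, 0.0264, 0.0683]
eef_rot: [0.001, 0.026, 1.0, -0.0]
wrist_force: [0.0, 0.1, -2.5]
opening: 0.149
grasp_force: 60.2
```

```bash
python3 - <<'E'
from h import *
go(F((-62,0,59)),87.1)
e=obs()["eef_pos"];c,P,E,K=cam("side")
print(blob(P,e[2]-.008,e[2]+.001,e[:2],.055))
E
```

```text
cur [0.5213 0.0264 0.0683] yawY 87.1 tilt 0.07 | rz -0.0 shift [-0.5 -1.1  9.3] | t 31.9 F [ 0.   0.1 -2.5] op 0.15 gf 60.2 q6 -1.70
(array([520.4,  24. ]), -4.9, (75.3, 44.3), 206, np.float64(0.0638))
```

>>> send_rows(motion=[[0,0,0,0,-1,5,1],[0,0,0,0,0,3,1],[0,0,0,0,0,1.2,1],[0,0,0,0,0,0,1],[0,0,0,0,0,0,1],[0,0,0,-6,0,0,1],[0,0,0,-6,0,0,1],[0,0,0,-6,0,0,1],[0,0,0,0,0,0,1],[0,0,0,0,0,0,1]])

```text
time_s: 32.95
eef_pos: [0.5389, 0.0246, 0.0584]
eef_rot: [-0.0, 0.026, 1.0, 0.0]
wrist_force: [0.1, 0.4, -3.1]
opening: 0.155
grasp_force: 60.1
```

```bash
python3 - <<'E'
from h import *
go(F((69,0,59)),87.1)
e=obs()["eef_pos"];c,P,E,K=cam("side")
print(blob(P,e[2]-.008,e[2]+.001,e[:2],.055))
E
```

```text
cur [0.5389 0.0246 0.0584] yawY 87.1 tilt 0.01 | rz -0.0 shift [-113.8   -0.2   -0.7] | t 33.0 F [ 0.1  0.4 -3.1] op 0.16 gf 60.1 q6 -1.69
(array([543. ,  24.1]), -8.2, (83.8, 59.3), 206, np.float64(0.0542))
```

>>> send_rows(motion=[[0,0,0,-5,0,-0.5,1],[0,0,0,-5,0,0,1],[0,0,0,-5,0,0,1],[0,0,0,-5,0,0,1],[0,0,0,-5,0,0,1],[0,0,0,-5,0,0,1],[0,0,0,0,0,0,1],[0,0,0,0,0,0,1],[0,0,0,0,0,0,1],[0,0,0,0,0,0,1]])

```text
time_s: 34.0
eef_pos: [0.569, 0.0231, 0.0592]
eef_rot: [0.0, 0.025, 1.0, -0.0]
wrist_force: [2.5, -1.4, -1.3]
opening: 0.156
grasp_force: 60.2
```

```bash
python3 - <<'E'
from h import *
go(F((69,0,59)),87.1)
E
```

```text
cur [0.569  0.0231 0.0592] yawY 87.1 tilt 0.05 | rz -0.0 shift [-83.7  -0.2   0.3] | t 34.0 F [ 2.5 -1.4 -1.3] op 0.16 gf 60.2 q6 -1.69
```

>>> send_rows(motion=[[0,0,0,-8,0,0,1],[0,0,0,-8,0,0,1],[0,0,0,-8,0,0,1],[0,0,0,-8,0,0,1],[0,0,0,-8,0,0,1],[0,0,0,-8,0,0,1],[0,0,0,-8,0,0,1],[0,0,0,-8,0,0,1],[0,0,0,-8,0,0,1],[0,0,0,0,0,0,1]])

```text
time_s: 35.0
eef_pos: [0.6422, 0.0192, 0.0592]
eef_rot: [0.001, 0.026, 1.0, -0.0]
wrist_force: [1.4, -1.9, -2.5]
opening: 0.15
grasp_force: 60.2
```

>>> send_rows(motion=[[0,0,0,-3,0,0,1],[0,0,0,-3,0,0,1],[0,0,0,-2,0,0,1],[0,0,0,-1.5,0,0,1],[0,0,0,-1,0,0,1],[0,0,0,-0.7,0,0,1],[0,0,0,0,0,0,1],[0,0,0,-0.7,0,0,1],[0,0,0,0,0,0,1],[0,0,0,0,0,0,1]])

```text
time_s: 36.0
eef_pos: [0.6522, 0.0188, 0.0589]
eef_rot: [-0.0, 0.026, 1.0, -0.0]
wrist_force: [-4.0, -2.1, -0.2]
opening: 0.156
grasp_force: 60.4
```

```bash
python3 - <<'E'
from h import *
go(F((69,0,59)),87.1)
E
```

```text
cur [0.6522 0.0188 0.0589] yawY 87.1 tilt 0.05 | rz -0.0 shift [-0.4 -0.2 -0.1] | t 36.0 F [-4.  -2.1 -0.2] op 0.16 gf 60.4 q6 -1.67
```

>>> send_rows(motion=[[0,0,0,-0.7,0,0,1],[0,0,0,0,0,0,1],[0,0,0,-0.7,0,0,1],[0,0,0,0,0,0,1],[0,0,0,-0.6,0,0,1],[0,0,0,0,0,0,1],[0,0,0,0,0,0,1],[0,0,0,0,0,0,1],[0,0,0,0,0,0,1],[0,0,0,0,0,0,1]])

```text
time_s: 37.0
eef_pos: [0.6523, 0.0189, 0.059]
eef_rot: [-0.003, 0.025, 1.0, 0.0]
wrist_force: [-12.3, -3.1, 6.9]
opening: 0.156
grasp_force: 61.4
```

>>> send_rows(motion=[[0,0,0,0.5,0,0,-1],[0,0,0,0,0,0,-1],[0,0,0,0,0,0,-1],[0,0,0,0,0,0,-1],[0,0,0,0,0,0,-1],[0,0,0,0,0,0,-1],[0,0,0,0,0,-25,-1],[0,0,0,0,0,-45,-1],[0,0,0,0,0,-45,-1],[0,0,0,0,0,-25,-1]])

```text
time_s: 38.0
eef_pos: [0.6558, 0.0185, 0.2037]
eef_rot: [0.003, 0.026, 1.0, -0.0]
wrist_force: [-0.3, 0.3, 0.8]
opening: 1.0
grasp_force: 0.0
```

```bash
python3 - <<'E'
from h import *
c,P,E,K=cam("side","pics/s4.png")
for y in(-58,0): h=F((69,y,86));print("home?",blob(P,.08,.09,h[:2],.03),h)
a=cv2.imread("pics/s4.png");cv2.imwrite("pics/s4c.png",cv2.resize(a[165:255,245:345],None,fx=6,fy=6,interpolation=cv2.INTER_CUBIC))
go(F((-40,40,230)),87)
E
```

```text
home? (array([647.3, -42.4]), -8.6, (29.7, 13.7), 48, np.float64(0.0847)) [ 0.64965404 -0.03928784  0.086     ]
home? (array([650.5,  16.9]), -0.0, (28.5, 14.5), 42, np.float64(0.0843)) [0.65256315 0.01863916 0.086     ]
cur [0.6576 0.0183 0.2076] yawY 87.1 tilt 0.64 | rz 0.1 shift [113.8  39.8 -23.7] | t 38.0 F [2.5 0.4 3.8] op 1.00 gf 0.0 q6 -1.67
```

View pics/s4c.png

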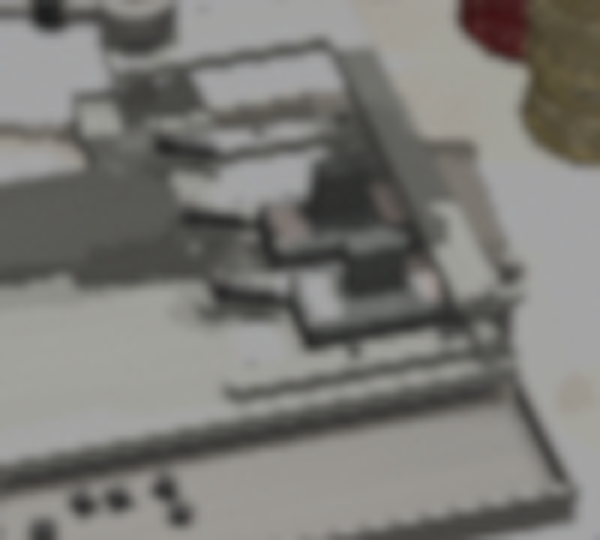

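Both cassettes look home, tails at crop (265,235) and (295,310). Lane 1's pawl (220,217) is less clear, so I check closer from the wrist.

```bash
python3 - <<'E'
from h import *
go(F((15,0,170)),87)
E
```

```text
cur [0.6576 0.0183 0.2076] yawY 87.1 tilt 0.64 | rz 0.1 shift [59.4  0.  36.9] | t 38.0 F [2.5 0.4 3.8] op 1.00 gf 0.0 q6 -1.67
```

>>> send_rows(motion=[[0,0,0,10,0,0,-1],[0,0,0,20,0,10,-1],[0,0,0,20,0,15,-1],[0,0,0,6,0,10,-1],[0,0,0,0,0,0,-1],[0,0,0,0,0,0,-1],[0,0,0,0,0,0,-1],[0,0,0,0,0,0,-1],[0,0,0,0,0,0,-1],[0,0,0,0,0,0,-1]])

```text
time_s: 39.05
eef_pos: [0.5985, 0.0215, 0.1642]
eef_rot: [0.0, 0.026, 1.0, -0.0]
wrist_force: [0.7, -0.0, 0.4]
opening: 1.0
grasp_force: 0.0
```

```bash
python3 - <<'E'
from h import *
c,P,E,K=shot("w5")
f=np.load("fix.npy");a=np.deg2rad(f[2]);D=P*1000-np.array([f[0],f[1],0])
x=D[...,0]*np.cos(a)+D[...,1]*np.sin(a);y=-D[...,0]*np.sin(a)+D[...,1]*np.cos(a);z=D[...,2]
for n,l in((0,-58),(1,0),(2,58)):
    m=(z>44)&(z<53)&(x>-8)&(x<30)&(abs(y-l-20)<16)
    for lo in(0,8,16,22):
        k=m&(x>lo)&(x<lo+6); print(n,lo,k.sum(),(y[k]-l).mean().round(1) if k.any() else None,end=" | ")
    m=(z>48)&(z<60)&(abs(y-l)<15)&(x>20)&(x<110); print("tail x",np.percentile(x[m],2).round(1) if m.any() else None)
E
```

```text
0 0 39 24.5 | 0 8 49 20.1 | 0 16 43 16.5 | 0 22 11 15.5 | tail x 30.1
1 0 43 23.3 | 1 8 55 19.8 | 1 16 52 16.2 | 1 22 15 15.3 | tail x 30.3
2 0 53 22.2 | 2 8 61 19.3 | 2 16 58 15.7 | 2 22 16 15.0 | tail x 20.5
```

View pics/w5.png

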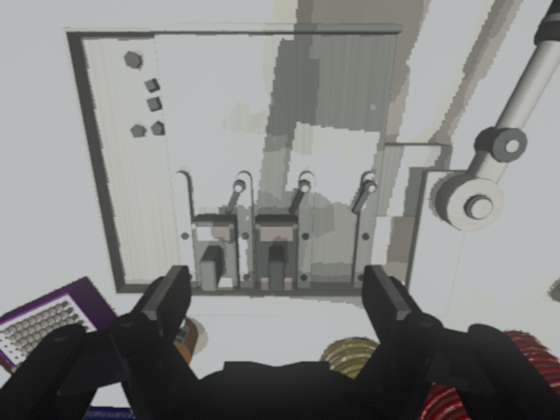

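All three pawls are sprung out alike (tips at (237,185), (302,185), (368,185)), with both cassette tails behind theirs at fixture x≈30. Next I measure the stud at (480,208) and the handle to (540,50).

```bash
python3 - <<'E'
from h import *
d=np.load("w5.npz");P=d["P"];d1=np.load("w1.npz");f=np.load("fix.npy")
a=np.deg2rad(f[2])
def tf(P):
    D=P*1000-np.array([f[0],f[1],0]);return np.stack([D[...,0]*np.cos(a)+D[...,1]*np.sin(a),-D[...,0]*np.sin(a)+D[...,1]*np.cos(a),D[...,2]],-1)
A=tf(P);B=tf(d1["P"])
print("stud",A[208,480],A[200:217,472:489].reshape(-1,3).mean(0))
for n,X in(("w5",A),("w1",B)):
    m=(X[...,2]>95)&(X[...,2]<115)&(np.hypot(X[...,0],X[...,1]-142)<28);(cx,cy),r=cv2.minEnclosingCircle(X[m][:,:2].astype(np.float32));print(n,"head",cx,cy,r,m.sum(),X[m][:,2].max())
m=(B[...,2]>80)&(B[...,2]<112)&(B[...,0]<-55)&(B[...,0]>-190)&(B[...,1]>100)
q=B[m];v=cv2.fitLine(q[:,:2].astype(np.float32),cv2.DIST_HUBER,0,.01,.01).ravel()
print("dir",np.degrees(np.arctan2(-v[1],v[0])),"y at x0",v[3]-v[1]/v[0]*v[2])
S=np.array([0,v[3]-v[1]/v[0]*v[2]]);ang=np.arctan2(-v[1],v[0])
u=np.array([-np.cos(ang),np.sin(ang)]);t=np.array([np.sin(ang),np.cos(ang)])
p=S+150*u-42*t;print(p,np.degrees(ang))
go(F((p[0],p[1],200)),90-np.degrees(ang)+f[2])
E
```

```text
stud [ -0.42614009 142.90199816 107.98930464] [nan nan nan]
w5 head -3.6958515644073486 143.79806518554688 24.199811935424805 2882 108.87669896801306
w1 head -3.909391403198242 144.97193908691406 23.546234130859375 492 108.78117421138434
dir 17.02736 y at x0 142.18242
[-155.7235508   145.94774246] 17.02736
cur [0.5984 0.0216 0.1642] yawY 87.1 tilt 0.02 | rz 17.0 shift [205.7  89.4 -35.9] | t 39.1 F [-0.  0.  0.] op 1.00 gf 0.0 q6 -1.68
```

>>> send_rows(motion=[[0,0,0,0,0,-18,1],[0,0,8.5,0,0,-18,1],[0,0,8.5,0,0,0,1],[0,0,0,34,15,0,1],[0,0,0,34,15,0,1],[0,0,0,34,15,0,1],[0,0,0,34,15,0,1],[0,0,0,34,15,0,1],[0,0,0,36,15,0,1],[0,0,0,0,0,0,1]])

```text
time_s: 40.1
eef_pos: [0.432, 0.1788, 0.1999]
eef_rot: [-0.001, 0.171, 0.985, 0.0]
wrist_force: [0.6, -0.2, 0.9]
opening: 0.003
grasp_force: 0.0
```

```bash
cat >> h.py <<'E'
def wr(off=42,ang=17.0,z=78):
    f=np.load("fix.npy");a=np.deg2rad(ang);S=np.array([0,142.3])
    u=np.array([-np.cos(a),np.sin(a)]);t=np.array([np.sin(a),np.cos(a)])
    p=S+150*u-off*t;go(F((p[0],p[1],z)),90-ang+f[2])
    F0=obs()["wrist_force"];Rm=Rq(obs()["eef_rot"]).as_matrix();print("tool-frame force",(Rm.T@F0).round(1))
    # current polar coordinates of contact face
    e=obs()["eef_pos"]*1000;b=np.deg2rad(f[2]);D=e[:2]-f[:2];q=np.array([D[0]*np.cos(b)+D[1]*np.sin(b),-D[0]*np.sin(b)+D[1]*np.cos(b)])-S
    ty=Rm[:2,1];ty=np.array([ty[0]*np.cos(b)+ty[1]*np.sin(b),-ty[0]*np.sin(b)+ty[1]*np.cos(b)])
    k=q+26.5*ty;print("handle-axis point: r %.1f angle %.2f deg"%(np.hypot(*k),np.degrees(np.arctan2(k[1],-k[0]))))
E
python3 -c "
from h import *
wr()"
```

```text
cur [0.432  0.1788 0.1999] yawY 70.3 tilt 0.10 | rz 0.2 shift [ -4.5  -1.8 121.9] | t 40.1 F [ 0.6 -0.2  0.9] op 0.00 gf 0.0 q6 -1.09
tool-frame force [-0.6  0.  -0.9]
handle-axis point: r 155.0 angle 11.91 deg
```

>>> send_rows(motion=[[0,0,0,-4.5,-1.8,20,1],[0,0,0,0,0,35,1],[0,0,0,0,0,35,1],[0,0,0,0,0,22,1],[0,0,0,0,0,10,1],[0,0,0,0,0,0,1],[0,0,0,0,4,0,1],[0,0,0,0,4,0,1],[0,0,0,0,2,0,1],[0,0,0,0,0,0,1]])

```text
time_s: 41.1
eef_pos: [0.4429, 0.1831, 0.0789]
eef_rot: [0.001, 0.173, 0.985, 0.0]
wrist_force: [-0.2, -0.1, -1.0]
opening: -0.006
grasp_force: 0.0
```

```bash
python3 -c "
from h import *
wr(26.5)"
```

```text
cur [0.4429 0.1831 0.0789] yawY 70.1 tilt 0.11 | rz -0.0 shift [4.5 6.  0.9] | t 41.1 F [-0.2 -0.1 -1. ] op -0.01 gf 0.0 q6 -1.08
tool-frame force [ 0.1 -0.2  1. ]
handle-axis point: r 145.6 angle 14.62 deg
```

>>> send_rows(motion=[[0,0,0,4.5,3,0,1],[0,0,0,0,3,0,1],[0,0,3,1.2,7.9,0,1],[0,0,3,1.2,7.9,0,1],[0,0,3,1.2,7.9,0,1],[0,0,3,1.2,7.9,0,1],[0,0,0,0,0,0,1],[0,0,0,0,0,0,1],[0,0,0,0,0,0,1],[0,0,0,0,0,0,1]])

```text
time_s: 42.1
eef_pos: [0.4487, 0.2203, 0.078]
eef_rot: [0.0, 0.275, 0.961, 0.0]
wrist_force: [0.0, 0.2, -0.0]
opening: -0.001
grasp_force: 0.0
```

```bash
python3 -c "
from h import *
wr(26.5,29)"
```

```text
cur [0.4487 0.2203 0.078 ] yawY 58.1 tilt 0.01 | rz -0.0 shift [-0.3  1.   0. ] | t 42.1 F [ 0.   0.2 -0. ] op -0.00 gf 0.0 q6 -0.80
tool-frame force [0.1 0.2 0. ]
handle-axis point: r 150.3 angle 28.64 deg
```

>>> send_rows(motion=[[0,0,3,1.2,7.9,0,1],[0,0,3,1.2,7.9,0,1],[0,0,3,1.2,7.9,0,1],[0,0,3,1.2,7.9,0,1],[0,0,3,1.2,7.9,0,1],[0,0,2,0.8,5.3,0,1],[0,0,1,0.4,2.6,0,1],[0,0,0,0,0,0,1],[0,0,0,0,0,0,1],[0,0,0,0,0,0,1]])

```text
time_s: 43.1
eef_pos: [0.4729, 0.2612, 0.0778]
eef_rot: [-0.0, 0.422, 0.907, -0.0]
wrist_force: [-2.0, 0.4, -0.5]
opening: -0.003
grasp_force: 0.9
```

```bash
python3 - <<'E'
from h import *
wr(26.5,50)
c,P,E,K=cam("side","pics/s5.png");a=cv2.imread("pics/s5.png");cv2.imwrite("pics/s5c.png",cv2.resize(a[110:230,190:310],None,fx=4.5,fy=4.5,interpolation=cv2.INTER_CUBIC))
E
```

```text
cur [0.4729 0.2612 0.0778] yawY 40.1 tilt 0.02 | rz 3.0 shift [ 1.5  9.  -0.2] | t 43.1 F [-2.   0.4 -0.5] op -0.00 gf 0.9 q6 -0.41
tool-frame force [ 1.6 -1.3  0.5]
handle-axis point: r 150.1 angle 46.56 deg
```

View pics/s5c.png

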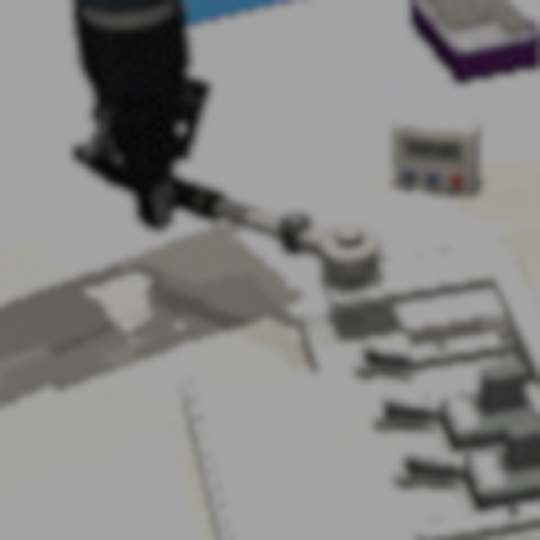

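The handle is straight, being pushed at crop (200,195), and has turned with the fingers to about 47°.

>>> send_rows(motion=[[0,0,2,0.8,5.2,0,1],[0,0,2,0.8,5.2,0,1],[0,0,1,0.4,2.6,0,1],[0,0,1,0.4,2.6,0,1],[0,0,0,0,0,0,1],[0,0,0,0,0,0,1],[0,0,0,0,0,0,1],[0,0,0,0,0,0,1],[0,0,0,0,0,0,1],[0,0,0,0,0,0,1]])

```text
time_s: 44.15
eef_pos: [0.4841, 0.2728, 0.078]
eef_rot: [0.0, 0.469, 0.883, 0.0]
wrist_force: [-2.0, 0.0, -1.9]
opening: 0.005
grasp_force: 0.9
```

>>> send_rows(motion=[[0,0,0.5,0.2,1.3,0,1],[0,0,0,0,0,0,1],[0,0,0.5,0.2,1.3,0,1],[0,0,0,0,0,0,1],[0,0,0,0,0,0,1],[0,0,0,0,0,0,1],[0,0,0,0,0,0,1],[0,0,0,0,0,0,1],[0,0,0,0,0,0,1],[0,0,0,0,0,0,1]])

```text
time_s: 45.15
eef_pos: [0.486, 0.2747, 0.078]
eef_rot: [0.0, 0.477, 0.879, 0.0]
wrist_force: [-1.1, -1.6, -1.0]
opening: 0.003
grasp_force: 1.0
```

```bash
python3 -c "
from h import *
wr(26.5,54)"
```

```text
cur [0.486  0.2747 0.078 ] yawY 33.1 tilt 0.01 | rz -0.1 shift [0.2 0.9 0. ] | t 45.1 F [-1.1 -1.6 -1. ] op 0.00 gf 1.0 q6 -0.28
tool-frame force [-0.7 -1.8  1. ]
handle-axis point: r 149.7 angle 53.67 deg
```

>>> send_rows(motion=[[0,0,0.5,0.2,1.3,0,1],[0,0,0,0,0,0,1],[0,0,0.5,0.2,1.3,0,1],[0,0,0,0,0,0,1],[0,0,0,0,0,0,1],[0,0,0,0,0,0,1],[0,0,0,0,0,0,1],[0,0,0,0,0,0,1],[0,0,0,0,0,0,1],[0,0,0,0,0,0,1]])

```text
time_s: 46.15
eef_pos: [0.488, 0.2765, 0.078]
eef_rot: [0.0, 0.484, 0.875, 0.0]
wrist_force: [-1.3, -0.7, -0.5]
opening: -0.003
grasp_force: 0.9
```

>>> send_rows(motion=[[0,0,0.5,0.2,1.3,0,1],[0,0,0,0,0,0,1],[0,0,0,0,0,0,1],[0,0,0,0,0,0,1],[0,0,0,0,0,0,1],[0,0,0,0,0,0,1],[0,0,0,0,0,0,1],[0,0,0,0,0,0,1],[0,0,0,0,0,0,1],[0,0,0,0,0,0,1]])

```text
time_s: 47.15
eef_pos: [0.4889, 0.2773, 0.078]
eef_rot: [-0.0, 0.488, 0.873, 0.0]
wrist_force: [-3.0, -1.5, -0.7]
opening: 0.005
grasp_force: 1.4
```

```bash
python3 -c "
from h import *
wr(26.5,55.5)"
```

```text
cur [0.4889 0.2773 0.078 ] yawY 31.6 tilt 0.00 | rz -0.1 shift [0.3 1.  0. ] | t 47.1 F [-3.  -1.5 -0.7] op 0.01 gf 1.4 q6 -0.25
tool-frame force [ 0.2 -3.4  0.7]
handle-axis point: r 149.7 angle 55.13 deg
```

>>> send_rows(motion=[[0,0,0,0,0.7,0,1],[0,0,0,0,0,0,1],[0,0,0,0,0.7,0,1],[0,0,0,0,0,0,1],[0,0,0,0,0,0,1],[0,0,0,0,0,0,1],[0,0,0,0,0,0,1],[0,0,0,0,0,0,1],[0,0,0,0,0,0,1],[0,0,0,0,0,0,1]])

```text
time_s: 48.15
eef_pos: [0.4897, 0.2779, 0.0779]
eef_rot: [-0.0, 0.488, 0.873, -0.0]
wrist_force: [-4.9, -1.6, 0.6]
opening: 0.0
grasp_force: 2.4
```

>>> send_rows(motion=[[0,0,0,0,0.7,0,1],[0,0,0,0,0,0,1],[0,0,0,0,0,0,1],[0,0,0,0,0,0,1],[0,0,0,0,0,0,1],[0,0,0,0,0,0,1],[0,0,0,0,0,0,1],[0,0,0,0,0,0,1],[0,0,0,0,0,0,1],[0,0,0,0,0,0,1]])

```text
time_s: 49.15
eef_pos: [0.4898, 0.278, 0.0778]
eef_rot: [-0.001, 0.488, 0.873, -0.001]
wrist_force: [-6.3, -2.9, 2.7]
opening: -0.001
grasp_force: 3.6
```

```bash
python3 -c "
from h import *
wr(26.5,56)"
```

```text
cur [0.4898 0.278  0.0778] yawY 31.6 tilt 0.13 | rz 0.5 shift [ 0.4  1.1 -0.2] | t 49.1 F [-6.3 -2.9  2.7] op -0.00 gf 3.6 q6 -0.25
tool-frame force [ 0.8 -6.9 -2.7]
handle-axis point: r 149.8 angle 55.56 deg
```

>>> send_rows(motion=[[0,0,0,0,0.7,0,1],[0,0,0,0,0,0,1],[0,0,0,0,0,0,1],[0,0,0,0,0.7,0,1],[0,0,0,0,0,0,1],[0,0,0,0,0,0,1],[0,0,0,0,0,0,1],[0,0,0,0,0,0,1],[0,0,0,0,0,0,1],[0,0,0,0,0,0,1]])

```text
time_s: 50.15
eef_pos: [0.4899, 0.2781, 0.0776]
eef_rot: [-0.001, 0.488, 0.873, -0.002]
wrist_force: [-9.7, -5.2, 4.8]
opening: -0.003
grasp_force: 6.1
```

>>> send_rows(motion=[[0,0,0,0,0.5,0,1],[0,0,0,0,0,0,1],[0,0,0,0,0,0,1],[0,0,0,0,0,0,1],[0,0,0,0,0,0,1],[0,0,0,0,0,0,1],[0,0,0,0,0,0,1],[0,0,0,0,0,0,1],[0,0,0,0,0,0,1],[0,0,0,0,0,0,1]])

```text
time_s: 51.15
eef_pos: [0.4899, 0.2781, 0.0775]
eef_rot: [-0.002, 0.488, 0.873, -0.003]
wrist_force: [-12.4, -7.3, 7.0]
opening: -0.0
grasp_force: 7.0
```

```bash
python3 -c "
from h import *
wr(26.5,56)"
```

```text
cur [0.4899 0.2781 0.0775] yawY 31.6 tilt 0.36 | rz 0.5 shift [ 0.4  1.  -0.5] | t 51.1 F [-12.4  -7.3   7. ] op -0.00 gf 7.0 q6 -0.24
tool-frame force [  0.3 -14.4  -7. ]
handle-axis point: r 149.9 angle 55.61 deg
```

>>> send_rows(motion=[[0,0,0,0,0.4,0,1],[0,0,0,0,0,0,1],[0,0,0,0,0,0,1],[0,0,0,0,0,0,1],[0,0,0,0,0,0,1],[0,0,0,0,0,0,1],[0,0,0,0,0,0,1],[0,0,0,0,0,0,1],[0,0,0,0,0,0,1],[0,0,0,0,0,0,1]])

```text
time_s: 52.15
eef_pos: [0.49, 0.2782, 0.0775]
eef_rot: [-0.002, 0.488, 0.873, -0.003]
wrist_force: [-12.7, -6.0, 7.8]
opening: 0.0
grasp_force: 7.5
```

```bash
python3 -c "
from h import *
wr(26.5,56)"
```

```text
cur [0.49   0.2782 0.0775] yawY 31.6 tilt 0.39 | rz 0.5 shift [ 0.3  0.9 -0.5] | t 52.1 F [-12.7  -6.    7.8] op 0.00 gf 7.5 q6 -0.24
tool-frame force [  1.6 -14.   -7.7]
handle-axis point: r 149.9 angle 55.67 deg
```

>>> send_rows(motion=[[0,0,0,0,0.5,0,1],[0,0,0,0,0,0,1],[0,0,0,0,0,0,1],[0,0,0,0,0,0,1],[0,0,0,0,0,0,1],[0,0,0,0,0,0,1],[0,0,0,0,0,0,1],[0,0,0,0,0,0,1],[0,0,0,0,0,0,1],[0,0,0,0,0,0,1]])

```text
time_s: 53.15
eef_pos: [0.4904, 0.2785, 0.0775]
eef_rot: [-0.002, 0.488, 0.873, -0.003]
wrist_force: [-13.4, -6.8, 7.7]
opening: 0.0
grasp_force: 7.5
```

```bash
python3 -c "
from h import *
wr(26.5,56)"
```

```text
cur [0.4904 0.2785 0.0775] yawY 31.6 tilt 0.39 | rz 0.5 shift [ 0.3  0.4 -0.5] | t 53.1 F [-13.4  -6.8   7.7] op 0.00 gf 7.5 q6 -0.24
tool-frame force [  1.3 -15.   -7.6]
handle-axis point: r 150.0 angle 55.86 deg
```

>>> send_rows(motion=[[0,0,0,0,0.5,0,1],[0,0,0,0,0,0,1],[0,0,0,0,0.5,0,1],[0,0,0,0,0,0,1],[0,0,0,0,0.5,0,1],[0,0,0,0,0,0,1],[0,0,0,0,0.5,0,1],[0,0,0,0,0,0,1],[0,0,0,0,0,0,1],[0,0,0,0,0,0,1]])

```text
time_s: 54.15
eef_pos: [0.4921, 0.2798, 0.0776]
eef_rot: [-0.002, 0.488, 0.873, -0.003]
wrist_force: [-12.9, -5.7, 8.3]
opening: 0.002
grasp_force: 7.4
```

```bash
python3 -c "
from h import *
wr(26.5,56)"
```

```text
cur [0.4921 0.2798 0.0776] yawY 31.6 tilt 0.38 | rz 0.5 shift [ 0.  -1.7 -0.4] | t 54.1 F [-12.9  -5.7   8.3] op 0.00 gf 7.4 q6 -0.24
tool-frame force [  1.9 -14.   -8.2]
handle-axis point: r 150.2 angle 56.66 deg
```

>>> send_rows(motion=[[0,0,0.5,0.2,1,0,1],[0,0,0.5,0.2,1,0,1],[0,0,0.5,0.2,1,0,1],[0,0,0.5,0.2,1,0,1],[0,0,0.5,0.2,1,0,1],[0,0,0,0,0,0,1],[0,0,0,0,0,0,1],[0,0,0,0,0,0,1],[0,0,0,0,0,0,1],[0,0,0,0,0,0,1]])

```text
time_s: 55.15
eef_pos: [0.4961, 0.2835, 0.0776]
eef_rot: [-0.002, 0.507, 0.862, -0.002]
wrist_force: [-12.4, -4.5, 7.0]
opening: -0.001
grasp_force: 6.7
```

```bash
python3 -c "
from h import *
wr(26.5,56)"
```

```text
cur [0.4961 0.2835 0.0776] yawY 29.1 tilt 0.34 | rz -2.0 shift [-1.  -7.1 -0.4] | t 55.1 F [-12.4  -4.5   7. ] op -0.00 gf 6.7 q6 -0.20
tool-frame force [  2.1 -13.1  -6.9]
handle-axis point: r 150.3 angle 58.68 deg
```

>>> send_rows(motion=[[0,0,0.55,0.2,1,0,1],[0,0,0.55,0.2,1,0,1],[0,0,0.55,0.2,1,0,1],[0,0,0.55,0.2,1,0,1],[0,0,0.55,0.2,1,0,1],[0,0,0.55,0.2,1,0,1],[0,0,0,0,0,0,1],[0,0,0,0,0,0,1],[0,0,0,0,0,0,1],[0,0,0,0,0,0,1]])

```text
time_s: 56.15
eef_pos: [0.5011, 0.2876, 0.0776]
eef_rot: [-0.002, 0.531, 0.847, -0.002]
wrist_force: [-11.4, -4.3, 5.6]
opening: 0.002
grasp_force: 5.9
```

```bash
python3 -c "
from h import *
wr(26.5,56)"
```

```text
cur [0.5011 0.2876 0.0776] yawY 25.8 tilt 0.29 | rz -5.3 shift [ -2.  -13.5  -0.3] | t 56.1 F [-11.4  -4.3   5.6] op 0.00 gf 5.9 q6 -0.13
tool-frame force [  1.1 -12.2  -5.6]
handle-axis point: r 150.1 angle 61.13 deg
```

>>> send_rows(motion=[[0,0,0.55,0.2,1,0,1],[0,0,0.55,0.2,1,0,1],[0,0,0.55,0.2,1,0,1],[0,0,0.55,0.2,1,0,1],[0,0,0.55,0.2,1,0,1],[0,0,0.55,0.2,1,0,1],[0,0,0.55,0.2,1,0,1],[0,0,0.55,0.2,1,0,1],[0,0,0,0,0,0,1],[0,0,0,0,0,0,1]])

```text
time_s: 57.15
eef_pos: [0.5084, 0.2927, 0.0777]
eef_rot: [-0.001, 0.564, 0.826, -0.001]
wrist_force: [-9.8, -2.0, 3.6]
opening: -0.001
grasp_force: 4.8
```

```bash
python3 - <<'E'
from h import *
wr(26.5,56)
c,P,E,K=cam("side","pics/s6.png");a=cv2.imread("pics/s6.png");cv2.imwrite("pics/s6c.png",cv2.resize(a[110:230,190:310],None,fx=4.5,fy=4.5,interpolation=cv2.INTER_CUBIC))
E
```

```text
cur [0.5084 0.2927 0.0777] yawY 21.4 tilt 0.21 | rz -9.7 shift [ -2.6 -22.3  -0.2] | t 57.1 F [-9.8 -2.   3.6] op -0.00 gf 4.8 q6 -0.05
tool-frame force [ 1.7 -9.9 -3.6]
handle-axis point: r 149.7 angle 64.43 deg
```

View pics/s6c.png

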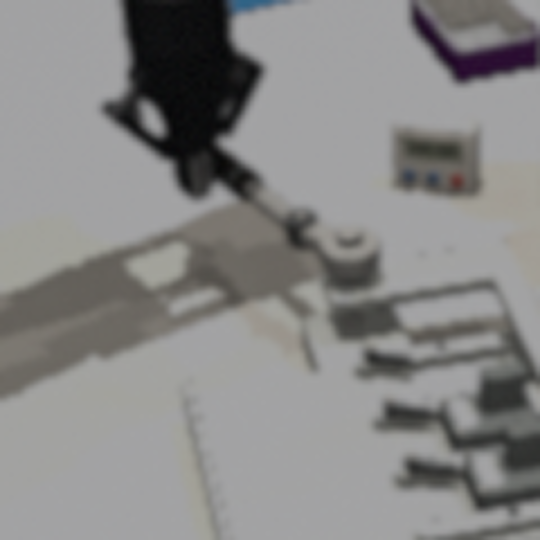

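The handle is visibly bent at the joint, crop (300,225). The force has dropped from 15 to 10 N, so it has clicked. A few mm more for certainty, then back off.

>>> send_rows(motion=[[0,0,0.55,0.2,1,0,1],[0,0,0.55,0.2,1,0,1],[0,0,0.55,0.2,1,0,1],[0,0,0.55,0.2,1,0,1],[0,0,0.55,0.2,1,0,1],[0,0,0,0,0,0,1],[0,0,0,0,0,0,1],[0,0,0,0,0,0,1],[0,0,0,0,0,0,1],[0,0,0,0,0,0,1]])

```text
time_s: 58.2
eef_pos: [0.513, 0.2955, 0.0778]
eef_rot: [-0.001, 0.583, 0.812, -0.001]
wrist_force: [-7.4, -1.2, 3.0]
opening: -0.001
grasp_force: 4.0
```

```bash
python3 -c "
from h import *
wr(26.5,56)"
```

```text
cur [0.513  0.2955 0.0778] yawY 18.6 tilt 0.16 | rz -12.5 shift [ -2.6 -27.8  -0.2] | t 58.2 F [-7.4 -1.2  3. ] op -0.00 gf 4.0 q6 -0.00
tool-frame force [ 1.3 -7.4 -2.9]
handle-axis point: r 149.4 angle 66.49 deg
```

>>> send_rows(motion=[[0,0,-1.6,-0.6,-3,0,1],[0,0,-1.6,-0.6,-3,0,1],[0,0,-1.6,-0.6,-3,0,1],[0,0,-1.6,-0.6,-3,0,1],[0,0,-1.6,-0.6,-3,0,1],[0,0,-1.6,-0.6,-3,0,1],[0,0,-1.6,-0.6,-3,0,1],[0,0,-1.6,-0.6,-3,0,1],[0,0,0,0,-3,0,1],[0,0,0,0,-3,0,1]])

```text
time_s: 59.2
eef_pos: [0.4894, 0.2778, 0.0781]
eef_rot: [0.0, 0.489, 0.872, -0.0]
wrist_force: [0.1, 0.4, -0.3]
opening: 0.0
grasp_force: 0.0
```

>>> send_rows(motion=[[0,0,0,0,-4,0,1],[0,0,0,0,-8,0,1],[0,0,0,0,-10,0,1],[0,0,0,0,-10,0,1],[0,0,0,0,0,-20,1],[0,0,0,0,0,-35,1],[0,0,0,0,0,-40,1],[0,0,0,0,0,-40,1],[0,0,0,0,0,-20,1],[0,0,0,0,0,0,1]])

```text
time_s: 60.2
eef_pos: [0.4637, 0.262, 0.2369]
eef_rot: [0.003, 0.489, 0.872, 0.003]
wrist_force: [0.2, -0.1, 1.0]
opening: 0.002
grasp_force: 0.0
```

```bash
python3 - <<'E'
from h import *
wr(26.5,56)
c,P,E,K=cam("side","pics/s7.png");a=cv2.imread("pics/s7.png");cv2.imwrite("pics/s7c.png",cv2.resize(a[100:360,185:385],None,fx=2.3,fy=2.3,interpolation=cv2.INTER_CUBIC))
np.savez("s7.npz",P=P,c=c)
f=np.load("fix.npy");b=np.deg2rad(f[2]);D=P*1000-np.array([f[0],f[1],0]);x=D[...,0]*np.cos(b)+D[...,1]*np.sin(b);y=-D[...,0]*np.sin(b)+D[...,1]*np.cos(b)-142.3;z=D[...,2]
r=np.hypot(x,y);an=np.degrees(np.arctan2(y,-x))
for lo,hi in((30,50),(55,80),(80,105),(110,150),(150,200)):
    m=(z>88)&(z<112)&(r>lo)&(r<hi)&(an>20)&(an<90);print(lo,m.sum(),np.median(an[m]).round(2) if m.any() else None)
objs(P)
for yy in(-58,0): h=F((69,yy,86));print("home",blob(P,.08,.09,h[:2],.03)[0],h)
E
```

```text
cur [0.4637 0.262  0.2369] yawY 31.4 tilt 0.44 | rz 0.3 shift [  0.9  30.6 159.2] | t 60.2 F [ 0.2 -0.1  1. ] op 0.00 gf 0.0 q6 -0.26
tool-frame force [-0.2  0.1 -1. ]
handle-axis point: r 152.8 angle 44.01 deg
30 41 47.28
55 29 51.08
80 29 52.3
110 69 51.92
150 73 52.6
A tab (array([0., 0.]), 0.0, (0.0, 0.0), 0, np.float64(nan)) body (array([0., 0.]), 0.0, (0.0, 0.0), 0, np.float64(nan))
B tab (array([0., 0.]), 0.0, (0.0, 0.0), 0, np.float64(nan)) body (array([0., 0.]), 0.0, (0.0, 0.0), 0, np.float64(nan))
S tab (array([ 409.3, -278.2]), 5.7, (41.1, 17.2), 139, np.float64(0.0579)) body (array([ 409.6, -279.1]), 4.0, (50.7, 40.0), 189, np.float64(0.0245))
home [647.9 -40.8] [ 0.64965404 -0.03928784  0.086     ]
home [651.   17.1] [0.65256315 0.01863916 0.086     ]
  return _methods._mean(a, axis=axis, dtype=dtype,
  ret = ret.dtype.type(ret / rcount)
```

View pics/s7c.png

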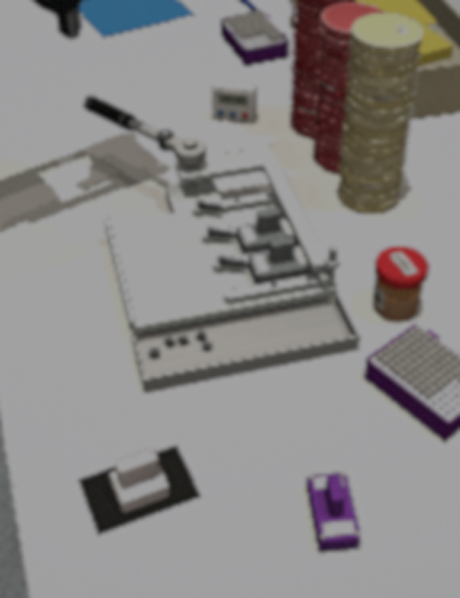

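```bash
python3 - <<'E'
from h import *
f=np.load("fix.npy");b=np.deg2rad(f[2])
def ang(P,lohi):
    D=P*1000-np.array([f[0],f[1],0]);x=D[...,0]*np.cos(b)+D[...,1]*np.sin(b);y=-D[...,0]*np.sin(b)+D[...,1]*np.cos(b)-142.3;z=D[...,2]
    r=np.hypot(x,y);a=np.degrees(np.arctan2(y,-x));m=(z>88)&(z<112)&(r>110)&(r<195)&(a>lohi[0])&(a<lohi[1])
    v=cv2.fitLine(np.stack([x[m],y[m]],1).astype(np.float32),cv2.DIST_HUBER,0,.01,.01).ravel()
    return np.median(a[m]).round(2),np.degrees(np.arctan2(-v[1],v[0])).round(2),m.sum()
for n,l in(("side0",(5,40)),("scene0",(5,40)),("s7",(30,80))):
    print(n,ang(np.load(n+".npz")["P"],l))
c,P,E,K=cam("scene");print("scene",ang(P,(30,80)))
c,P,E,K=cam("wrist");print("wrist",ang(P,(30,80)))
E
```

```text
side0 (np.float64(15.2), np.float32(15.42), np.int64(189))
scene0 (np.float64(15.52), np.float32(18.46), np.int64(145))
s7 (np.float64(52.36), np.float32(54.32), np.int64(140))
scene (np.float64(52.9), np.float32(53.34), np.int64(127))
wrist (np.float64(54.42), np.float32(54.37), np.int64(2049))
```

The wrist view puts the handle at 54.4° (0.95 rad) and straight, and everything else is in place.

```bash
python3 -c "
from h import *
print(ctrl.hand_in())"
```

```text
the job is handed in; nothing more can be done
None
```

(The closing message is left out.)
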